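# Load and close the knob drilling jig

### The arm

A 7-joint arm with a two-finger parallel gripper is mounted at the origin on the work surface. World frame = base frame: x ahead of the robot, y to its left, z up, the work surface at z = 0. Lengths are in m, angles in degrees, forces in N, time in s.
With the tool pointing down it reaches from about 0.425 to 0.875 m from the base axis. Payload 4.7 kg.
Tool frame: the origin (TCP) lies between the finger pads; the fingertips stand 8 mm ahead of it and the grasp point (between the pads) lies 11 mm behind it; z points along the fingers, y is the line along which they close (so a half turn about z gives the same grasp; the last joint's range is limited). The gripper opens to 87 mm and grips with 3 to 60 N. Pads are 19 mm wide; open, the fingers measure 117 mm over their backs; the gripper's body (75 mm by 190 mm) begins 51 mm behind the grasp point.
Start: joints at [69.849, 18.392, -4.016, 83.108, 1.295, 78.541, -3.26], TCP at [0.232, -0.607, 0.231] pointing down, gripper open.
Joint ranges: [-163.93, 163.93], [-17.29, 119.83], [-79.2, 71.16], [3.27, 140.29], [-89.18, 269.18], [5.43, 117.66], [-154.24, 154.24]. Speed limits (degrees/s): [147.25, 147.25, 180, 180, 180, 180, 180].

### API

Orientations are given as [roll, pitch, yaw] about the fixed x, y, z axes, in that order (R = Rz(yaw) Ry(pitch) Rx(roll)).
In Python, from cell import env, viewer gives the robot as it stands. The module is installed in compiled form; this text tells all that it offers.
- The arm moves only by the tool arm_command, never from a script. Its argument "series" is a list of rows, each a list of 2 entries, a list of its own where there are three numbers: the shift along the tool's x, y, z in mm, then the turn about the tool's z in rad. A call has exactly 5 rows; each row is the pose to reach, as a shift and turn from the pose commanded when the call began, along the tool's axes at that moment; what a row does not reach only later rows make up. A row lasts 1/10 s, in which the tool goes at most 50 mm and 8.59 degrees, less where a joint would pass 70% of its speed; a pose out of reach is approached as far as the arm can. A call with a gripper value outside its range is refused whole. "grip" is the gripper command: -1 is fully open, 1 is shut, values between are in proportion, set as the call begins (left out, the last holds). The fingers move at their own pace and stop on an object; "grip_force" is the grip in N (left out, the last holds). Time passes only in rows, so rows that repeat a pose let the fingers close, or fill a call up. It gives the time, the measured TCP pose, the force, the opening and the grip force at its end, in the units of the state.
- env.get_obs(): the state, without advancing time (a new reading comes with each control period).
- viewer.read_camera(name): name is "scene" or "top" or "wrist"; returns (picture, depth): 480x640x3 uint8, blue, green, red; 480x640 float32, m along the optical axis (not along the pixel's ray), 0 where there is no reading.
- viewer.calibration(name): a dict with "K" (3x3 intrinsics, pixels), "T" (4x4, takes a point from camera to world coordinates); the wrist camera has in their place "hand_eye" (4x4, takes a point from camera to tool coordinates, whose origin is the TCP and whose axes are the flange's). Camera axes: x right, y up, looking along -z (the intrinsics and any distortion apply to the point x, -y, -z); pixel columns grow to the right and rows downward; lengths in m; the calibration is good to about 2 mm. A picture is of the moment at which its call begins: read the wrist's pose just before it. calibration takes no time and is no camera call.
- env.sign_off(): hands the job in; it is judged then, once.
The state is a dict: "time_s": time; "qpos": joint angles; "joint_velocities": joint speeds; "effort": joint torques, N m; "tool_pos": TCP position; "tool_rot": TCP orientation; "force": force on the tool from outside, world axes, zero at the start; "wrist_torque": the same for the moment, N m; "grip_width": finger opening in m; "grasp_force": force on a finger pad.
Only numpy, scipy, OpenCV 4.12 (cv2) and the standard library are available. Lean on these libraries where they do the work, as an engineer would, in place of code of your own. Each camera call takes 0.05 s, during which the arm holds its last target. There are 200 camera calls.

### The job

Reload the drilling jig: move the finished dark knobs from its open drawer into the terracotta saucer, and put every pale knob blank from the bench flat into the drawer, one to a pocket; then push the drawer fully home until its catch seats. Then lower the plywood drill plate slowly and level over the two guide pins until it lies flush on the jig, and last press the red clamp lever down until it clicks and stays down. Do not disturb the pot or the funnel.

Things in the scene. Friction and masses are not known exactly. Their poses are not given: they have to be found in the camera images.
- jig: Grey drilling jig, fixed. Origin: centre of its underside; x points into the jig (away from the drawer front), y to the left seen from the drawer front, z up. Two side cheeks, 112 mm long in x, 24 mm wide, centred at y = +-83 mm, have flat tops 50 mm above the origin; between them (142 mm) it is open above until the plate is on. Footprint without drawer and lever 130 x 200 mm.
- pin1 (a point): Tip of the steel guide pin on the +y cheek: jig x = 0, y = +83 mm. Pin 10 mm in diameter, standing 32 mm above the cheek (tip 82 mm above the jig's origin), its last 8 mm a cone narrowing to 4 mm. A like pin stands on the other cheek at y = -83 mm.
- drawer (a joint): Blue drawer, how far open in m: 0 = home; starts 0.105 to 0.112 open; stop at 0.118. It slides along the jig's x, opening towards -x, drags with about 2 N friction and stays where left; over the last 12 mm a sprung catch resists (about 5 N), then, from about 3 mm, gives way, lets it home and holds it at 0.
- drawer_mid (a point): Centre of the drawer's floor, on its upper surface (11 mm above the bench); axes as the jig's; moves with the drawer. The tray is 104 mm (x) by 136 mm (y), parted by walls 8 mm high and 4 mm thick into 2 x 2 pockets. The front panel stands 57 to 66 mm in front (-x), 188 mm wide, top 47 mm above the bench.
- drawer_bar (a point): Middle of the round steel bar handle on the drawer front: 10 mm in diameter, 80 mm long along the jig's y, 30 mm above the bench, 25 mm in front of the front panel. Push here along the jig's +x.
- pocket1 (a point): Centre of the floor of a drawer pocket, on the upper surface of the floor, 11 mm above the bench: front row, -y side. Each pocket is 46 mm (x) by 62 mm (y) inside, with walls 8 mm high; pocket centres are 51 mm apart in x and 66 mm in y.
- pocket2 (a point): The same for the pocket in the front row, +y side.
- pocket3 (a point): The same for the pocket in the rear row, -y side.
- pocket4 (a point): The same for the pocket in the rear row, +y side.
- lever (a joint): Red clamp lever, rad: 0 = raised (spring-held, may be read up to 0.05 at first), 0.8 = pressed level and latched (stop). Pressing at the bar takes 1 to 2 N, stiffer from 0.56 (about 8 N); past about 0.74 it snaps to 0.8 and stays. Down, its steel toe covers the seated plate's rear edge by 12 mm with 1 to 2 mm to spare; raised, it is clear of the plate's way. It cannot latch over an unseated plate.
- lever_bar (a point): Axis point in the free outer part of the black round cross bar at the lever's end: bar 14 mm in diameter along the jig's y, reaching 18 mm further out (+y) and 26 mm inwards to the lever arm. Press it down from above. It swings on 100 mm radius about lever_hinge in the jig's x-z plane: at 0 it is 70 mm in front (-x) of the hinge and 72 mm above, at 0.8 rad 100 mm in front and level.
- lever_hinge (a point): Point on the lever's hinge axis at the same y as lever_bar; the axis runs along the jig's y. Fixed to the jig, 66 mm behind its origin, 132 mm to +y and 44.5 mm up.
- plate_grip (a point): Loose plywood drill plate, 112 (x) x 190 (y) x 12 mm, 0.25 to 0.42 kg, four steel bushes on top. Point: centre of the black grip bar over its middle, plate's axes; bar 14 mm wide (x), 76 long (y), 16 tall, this point 44 mm above the plate's underside. Two 12 mm through holes at x = 0, y = +-83 mm. Fits either way round. Seated, this point is 94 mm above the jig's origin, right over it.
- blank1_mid (a point): Pale wooden knob blank, a disc 36 mm in diameter and 28 mm tall, 30 g, lying flat on the bench at the start; this point is its centre (14 mm above what it lies on). Three or four blanks are there; an absent one reads None.
- blank2_mid (a point): Pale wooden knob blank, a disc 36 mm in diameter and 28 mm tall, 30 g, lying flat on the bench at the start; this point is its centre (14 mm above what it lies on). Three or four blanks are there; an absent one reads None.
- blank3_mid (a point): Pale wooden knob blank, a disc 36 mm in diameter and 28 mm tall, 30 g, lying flat on the bench at the start; this point is its centre (14 mm above what it lies on). Three or four blanks are there; an absent one reads None.
- blank4_mid (a point): Pale wooden knob blank, a disc 36 mm in diameter and 28 mm tall, 30 g, lying flat on the bench at the start; this point is its centre (14 mm above what it lies on). Three or four blanks are there; an absent one reads None.
- pot: Bystander: black plastic pot, 90 mm across the mouth, 85 mm tall; origin at its base. Leave alone.
- saucer: Loose terracotta saucer standing on the bench for the finished knobs, 150 mm across the rim, 22 mm tall, floor 6 mm thick and 120 mm or more across inside; origin at the centre of its base.
- knob1_mid (a point): Finished knob: dark-stained wooden disc with a brass bush on top, 36 mm in diameter, 28 mm tall, 30 g, lying flat in a drawer pocket at the start, roughly centred; this point is its centre. One or two are there; an absent one reads None.
- knob2_mid (a point): Finished knob: dark-stained wooden disc with a brass bush on top, 36 mm in diameter, 28 mm tall, 30 g, lying flat in a drawer pocket at the start, roughly centred; this point is its centre. One or two are there; an absent one reads None.
- knob3_mid (a point): Finished knob: dark-stained wooden disc with a brass bush on top, 36 mm in diameter, 28 mm tall, 30 g, lying flat in a drawer pocket at the start, roughly centred; this point is its centre. One or two are there; an absent one reads None.
- knob4_mid (a point): Finished knob: dark-stained wooden disc with a brass bush on top, 36 mm in diameter, 28 mm tall, 30 g, lying flat in a drawer pocket at the start, roughly centred; this point is its centre. One or two are there; an absent one reads None.
- funnel: Bystander: green plastic funnel standing mouth down, 80 mm across, 80 mm tall; origin at its base. Leave alone.
Not all that is in view belongs to the job. What is shaped like the part that bears blank3_mid but purple is not meant. What is shaped like the part that bears knob4_mid but blue is not meant.

How it is judged:
By the outcome, as a careful person would: the job done as asked, in the order asked, and still so for the second after the job is handed in, with the robot touching nothing.
Of blank1, blank2, blank3, blank4 only 3 to 4 are there at a start; the rules pass over those that are not, and their reading is None.
Of knob1, knob2, knob3, knob4 only 1 to 2 are there at a start; the rules pass over those that are not, and their reading is None.
At some moment in a run one of blank1, blank2, blank3, blank4, plate may be knocked a few centimetres aside while the robot is not near it.
It also fails if it takes over 210 s, if anything falls off the work surface, if the arm or the gripper's body presses on something with over 40 N, if the wrist force passes 120 N, or if a joint passes its speed limit or range.

## Working session

There is one attempt and no reset: what is moved stays moved. The work goes in short steps, Python scripts to look and compute and a tool call to move; the robot and the scene stay as the last step left them, time stands still between calls to the robot, and variables do not carry over. Pictures are saved under pics/ and viewed, at most 14 in all, crops included, and the job is handed in when it is done.

Besides the shell and the picture viewer there is one more tool, called after "Call:" as name(argument=value, ...), one argument or row to a line, values as JSON. arm_command: Moves the arm, as the interface text tells. Its arguments: {"type":"object","properties":{"series":{"type":"array"},"grip":{"type":"number"},"grip_force":{"type":"number"}},"required":["series"]}

```bash
mkdir -p pics; cat > h.py <<'E'
import numpy as np, cv2
from cell import env, viewer
from scipy.spatial.transform import Rotation as R
def snap(n,f):
    o=env.get_obs(); im,d=viewer.read_camera(n); cv2.imwrite('pics/'+f+'.png',im); np.savez('pics/'+f+'.npz',d=d,p=o['tool_pos'],r=o['tool_rot']); return im,d
def cloud(n,f):
    z=np.load('pics/'+f+'.npz'); d=z['d']; c=viewer.calibration(n); K=np.array(c['K'])
    v,u=np.mgrid[0:480,0:640]; P=np.stack([(u-K[0,2])/K[0,0]*d,-(v-K[1,2])/K[1,1]*d,-d,np.ones_like(d)],-1)
    if n=='wrist':
        T=np.eye(4); T[:3,:3]=R.from_euler('xyz',z['r'],degrees=True).as_matrix(); T[:3,3]=z['p']; T=T@np.array(c['hand_eye'])
    else: T=np.array(c['T'])
    W=(P@T.T)[...,:3]; W[d==0]=np.nan; return W
E
python3 - <<'E'
from h import *
print(env.get_obs())
for n in('scene','top'): snap(n,n+'0'); c=viewer.calibration(n); print(c)
print(viewer.calibration('wrist'))
E
```

```text
{'time_s': 0.0, 'qpos': array([69.8492634 , 18.44044015, -4.01440476, 83.1761485 ,  1.29422558,
       78.53944309, -3.26146744]), 'joint_velocities': array([ 0.03653926, -0.09583202,  0.01546182,  0.03824162,  0.00567921,
       -0.04058133,  0.00868773]), 'effort': array([ 1.16114488e-04, -4.91287100e+01, -4.03894270e-01, -3.12530208e+01,
       -6.39674510e-02,  4.36861231e-02,  1.79861372e-04]), 'tool_pos': array([ 0.23225324, -0.60651042,  0.22943476]), 'tool_rot': array([-1.79889164e+02,  5.33432527e-03,  2.09578278e+01]), 'force': array([ 0.36334129, -0.14882928, -0.6430737 ]), 'wrist_torque': array([ 0.03030413,  0.02491978, -0.03033112]), 'grasp_force': 0.0, 'grip_width': 0.08697124402427575}
{'K': array([[607.97476947,   0.        , 321.75354594],
       [  0.        , 607.97476947, 242.05159182],
       [  0.        ,   0.        ,   1.        ]]), 'T': array([[-0.85976074, -0.40482077,  0.31133841,  0.95965151],
       [ 0.51067479, -0.68717837,  0.51671766,  0.60433835],
       [ 0.00476698,  0.60324624,  0.79754075,  1.061312  ],
       [ 0.        ,  0.        ,  0.   
[... 249 characters left out ...]

       [-0.99978461,  0.01800548, -0.01032132, -0.04675742],
       [-0.00881662,  0.08173426,  0.99661516,  1.24974829],
       [ 0.        ,  0.        ,  0.        ,  1.        ]])}
{'K': array([[411.75400927,   0.        , 313.44056204],
       [  0.        , 411.75400927, 244.21002916],
       [  0.        ,   0.        ,   1.        ]]), 'hand_eye': array([[-1.30344325e-03,  9.55445393e-01,  2.95165044e-01,
         8.15154590e-02],
       [ 9.99998698e-01,  9.64421251e-04,  1.29415634e-03,
        -1.13251127e-03],
       [ 9.51832270e-04,  2.95166346e-01, -9.55445405e-01,
        -1.52508650e-01],
       [ 0.00000000e+00,  0.00000000e+00,  0.00000000e+00,
         1.00000000e+00]])}
```

View pics/top0.png

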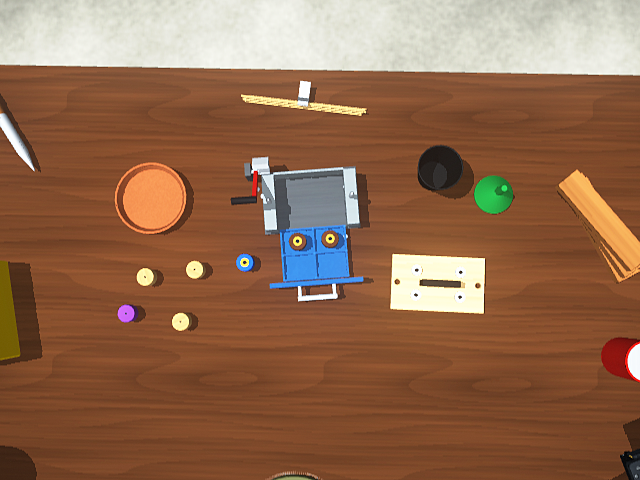

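View pics/scene0.png

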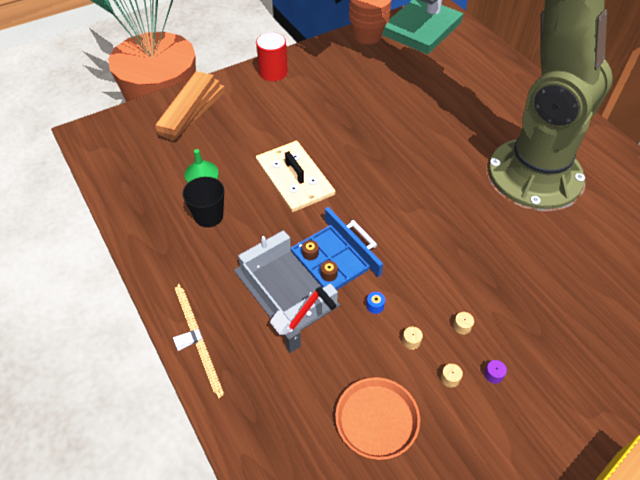

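Top view: the pale blanks are at (146,277), (196,269) and (181,322). The dark knobs are at (298,241) and (331,239), in the rear pockets. The lookalikes are the purple disc at (126,313) and the blue knob at (245,262), which I'll leave alone. The plate is at (438,283), the saucer at (151,198), and the lever bar at (243,200).

```bash
cat >> h.py <<'E'
def blob(W,u,v,zmin,zmax,r=20):
    s=W[v-r:v+r,u-r:u+r].reshape(-1,3); m=(s[:,2]>zmin)&(s[:,2]<zmax)
    vv,uu=np.mgrid[v-r:v+r,u-r:u+r]; q=s[m]; (c,rad)=cv2.minEnclosingCircle(q[:,:2].astype(np.float32)); return q.mean(0),np.array(c),rad,m.sum()
E
python3 - <<'E'
from h import *
np.set_printoptions(precision=4,suppress=True)
W=cloud('top','top0')
print('bench',[W[v,u] for v,u in((350,250),(150,100),(350,450))])
for n,u,v in(('b1',146,277),('b2',196,269),('b3',181,322),('blue',245,262)): print(n,*blob(W,u,v,.02,.04,16))
for n,u,v in(('k1',298,241),('k2',331,239)): print(n,*blob(W,u,v,.031,.055,13))
for n,(u0,v0,u1,v1),a,b in(('plate',(380,245,495,322),.006,.03),('grip',(410,270,470,298),.034,.06),('saucer',(105,155,195,240),.012,.04),('cheekL',(255,165,280,240),.044,.056),('cheekR',(340,160,366,235),.044,.056),('front',(262,268,375,296),.04,.055),('bar',(285,288,350,306),.02,.038),('pinR',(340,180,366,210),.06,.1),('lever',(225,150,275,215),.058,.2)):
  s=W[v0:v1,u0:u1].reshape(-1,3); q=s[(s[:,2]>a)&(s[:,2]<b)]
  r=cv2.minAreaRect((q[:,:2]*1000).astype(np.float32)); print(n,q.mean(0),len(q),np.round(r[0],1),np.round(r[1],1),round(r[2],1),'ztop',np.percentile(q[:,2],[50,98]))
im=cv2.imread('pics/top0.png'); cv2.imwrite('pics/c1.png',cv2.resize(im[150:310,225:375],None,fx=3.7,fy=3.7,interpolation=cv2.INTER_CUBIC))
E
```

```text
bench [array([ 0.3575,  0.0993, -0.0015]), array([0.7711, 0.4292, 0.0011]), array([ 0.3659, -0.3119,  0.0018])]
b1 [0.5035 0.3137 0.0273] [0.5032 0.3147] 0.018360991030931473 251
b2 [0.5199 0.2137 0.0275] [0.5203 0.214 ] 0.018228638917207718 245
b3 [0.4142 0.2384 0.0273] [0.414  0.2388] 0.018467361107468605 254
blue [0.5365 0.1121 0.0276] [0.5366 0.1125] 0.017951976507902145 246
k1 [0.5807 0.0053 0.0388] [0.5807 0.0056] 0.018121255561709404 243
k2 [ 0.587  -0.0609  0.0388] [ 0.5873 -0.0608] 0.017904281616210938 240
plate [ 0.5008 -0.2834  0.0121] 4736 [ 499.8 -285.4] [150.3 230.6] 4.2 ztop [0.0121 0.0181]
grip [ 0.5009 -0.2825  0.0513] 279 [ 501.  -283.8] [76.4 13.9] 88.2 ztop [0.0516 0.0559]
saucer [0.6726 0.3221 0.0192] 905 [667.5 312.3] [148.  146.9] 53.1 ztop [0.0195 0.026 ]
cheekL [0.6654 0.0644 0.0497] 730 [667.   58.5] [127.9  46.7] 10.9 ztop [0.0496 0.0549]
cheekR [ 0.6734 -0.1013  0.0498] 642 [ 675.1 -101. ] [115.9  28.5] 8.1 ztop [0.0497 0.0541]
front [ 0.4981 -0.0352  0.0469] 422 [498.2 -35.4] [  9.1 186.5] 5.4 ztop [0.0469 0.0515]
bar [ 0.4714 -0.0357  0.0333] 244 [474.4 -37.9] [26.2 78.9] 1.3 ztop [0.0333 0.0376]
pinR [ 0.6722 -0.101   0.0761] 25 [ 672.8 -100.9] [9.2 7.8] 3.1 ztop [0.0766 0.0833]
lever [0.6896 0.0911 0.0923] 548 [694.4  96.4] [101.1  71. ] 3.2 ztop [0.0809 0.125 ]
```

View pics/c1.png

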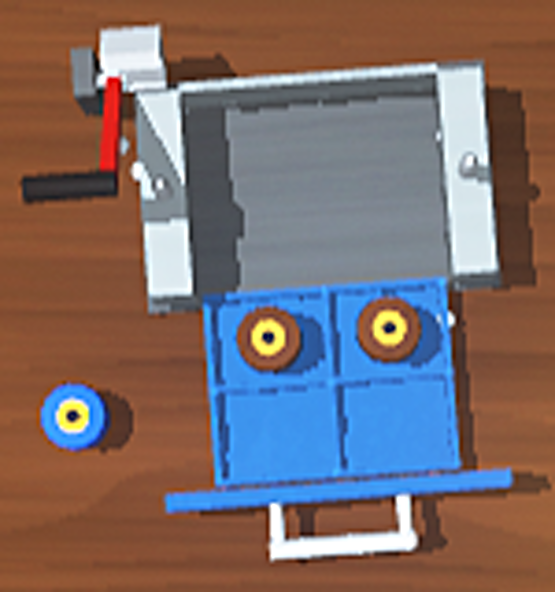

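The lookalike check is settled: the two dark brown knobs are in the rear pockets. The blue one is outside on the bench, and so is the purple disc. Next I move over the knobs.

```bash
cat >> h.py <<'E'
def to(x,y,z,yaw):
    o=env.get_obs(); p=np.array([x,y,z])-o['tool_pos']; M=R.from_euler('xyz',o['tool_rot'],degrees=True).as_matrix()
    t=(o['tool_rot'][2]-yaw+90)%180-90
    print('t',round(o['time_s'],2),'tcp',np.round(o['tool_pos']*1000,1),'rot',np.round(o['tool_rot'],2),'F',np.round(o['force'],1),'w',round(o['grip_width']*1000,1),'q7',round(o['qpos'][6]),'-> mm',np.round(M.T@p*1000,1),'turn',round(np.radians(t),4))
E
cat /dev/null
```

Call:
arm_command(
  series=[
    [[36,-30,0],0],
    [[72,-60,0],0],
    [[108,-90,0],0],
    [[144,-120,0],0],
    [[180,-150,0],0],
  ],
  grip=-0.2,
  grip_force=15,
)

```text
time_s: 0.6
tool_pos: [0.3474, -0.4006, 0.2302]
tool_rot: [-180.0, 0.0, 21.0]
force: [1.7, -0.5, -0.4]
grip_width: 0.0567
grasp_force: 0.0
```

Call:
arm_command(
  series=[
    [[36,-30,0],0],
    [[72,-60,0],0],
    [[108,-90,0],0],
    [[144,-120,0],0],
    [[180,-150,0],0],
  ],
)

```text
time_s: 1.1
tool_pos: [0.4617, -0.1963, 0.2304]
tool_rot: [180.0, 0.0, 20.9]
force: [0.1, -0.9, -0.5]
grip_width: 0.0523
grasp_force: 0.0
```

Call:
arm_command(
  series=[
    [[36,-30,0],0.1],
    [[72,-60,0],0.2],
    [[108,-90,0],0.27],
    [[144,-120,0],0.27],
    [[180,-145,0],0.27],
  ],
)

```text
time_s: 1.6
tool_pos: [0.5779, 0.004, 0.2304]
tool_rot: [180.0, 0.0, 5.5]
force: [0.8, -0.2, 0.1]
grip_width: 0.052
grasp_force: 0.0
```

```bash
python3 -c "
from h import *
to(.5807,.0056,.2,5.4)"
```

```text
t 1.6 tcp [577.9   4.  230.4] rot [1.80e+02 2.00e-02 5.53e+00] F [ 0.8 -0.2  0.1] w 52.0 q7 -93 -> mm [ 3.  -1.3 30.4] turn 0.0023
```

```bash
python3 - <<'E'
from h import *
np.set_printoptions(precision=4,suppress=True)
im,d=snap('wrist','w1'); W=cloud('wrist','w1')
g=cv2.cvtColor(im,cv2.COLOR_BGR2HSV)
m=((W[...,2]>.034)&(W[...,2]<.043)).astype(np.uint8)
n,l,s,c=cv2.connectedComponentsWithStats(m)
for i in range(1,n):
  if s[i,4]>300: q=W[l==i]; print(c[i],s[i,4],q.mean(0),cv2.minEnclosingCircle(q[:,:2].astype(np.float32)))
E
```

```text
[380.4124  80.5595] 1067 [ 0.6893 -0.0366  0.0386] ((0.6651827692985535, -0.01810012198984623), 0.09040886163711548)
[312.7848 211.3247] 1306 [0.5814 0.0064 0.0375] ((0.5806030631065369, 0.006334915291517973), 0.01802205666899681)
[389.5909 211.3194] 1315 [ 0.5877 -0.0591  0.0375] ((0.5872637629508972, -0.05954163894057274), 0.017998455092310905)
[314.1622 300.1795] 518 [ 0.4993 -0.0026  0.0386] ((0.49923163652420044, -0.002013847231864929), 0.05589231476187706)
```

View pics/w1.png

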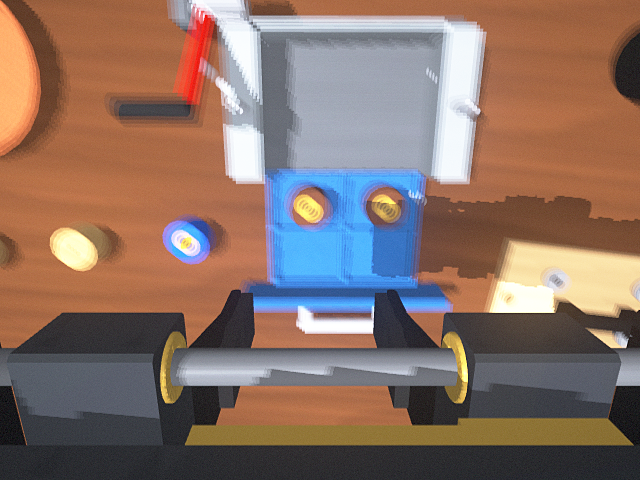

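The wrist picture confirms the dark knobs at (313,206) and (387,206), within 1 mm of the top-view positions. I'll grasp knob 1.

Call:
arm_command(
  series=[
    [[3,-2,40],0],
    [[3,-2,80],0],
    [[3,-2,120],0],
    [[3,-2,155],0],
    [[3,-2,170],0],
  ],
)

```text
time_s: 2.15
tool_pos: [0.5773, 0.0035, 0.0566]
tool_rot: [-180.0, 0.4, 5.5]
force: [-0.8, -0.6, -0.2]
grip_width: 0.0521
grasp_force: 0.0
```

Call:
arm_command(
  series=[
    [[0,0,10],0],
    [[0,0,20],0],
    [[0,0,26],0],
    [[0,0,30],0],
    [[0,0,30],0],
  ],
)

```text
time_s: 2.65
tool_pos: [0.5806, 0.0039, 0.0308]
tool_rot: [180.0, -0.0, 5.5]
force: [0.9, -0.3, -0.1]
grip_width: 0.0521
grasp_force: 0.0
```

Call:
arm_command(
  series=[
    [[0,0,0],0],
    [[0,0,0],0],
    [[0,0,0],0],
    [[0,0,0],0],
    [[0,0,0],0],
  ],
  grip=0.6,
)

```text
time_s: 3.15
tool_pos: [0.5807, 0.0039, 0.031]
tool_rot: [180.0, -0.0, 5.5]
force: [-0.0, -0.3, 1.9]
grip_width: 0.0358
grasp_force: 15.0
```

Call:
arm_command(
  series=[
    [[0,0,-10],0],
    [[0,0,-40],0],
    [[0,0,-80],0],
    [[0,0,-120],0],
    [[0,0,-150],0],
  ],
)

```text
time_s: 3.65
tool_pos: [0.581, 0.0043, 0.1838]
tool_rot: [180.0, -0.2, 5.5]
force: [0.4, -0.0, -0.3]
grip_width: 0.0353
grasp_force: 15.0
```

```bash
python3 -c "
from h import *
to(.6945,.3123,.180,5.4);to(.6425,.3123,.18,5.4)"
```

```text
t 3.65 tcp [581.    4.3 183.8] rot [ 1.7997e+02 -1.6000e-01  5.5100e+00] F [ 0.4 -0.  -0.3] w 35.3 q7 -94 -> mm [ 142.6 -295.7    4.1] turn 0.0019
t 3.65 tcp [581.    4.3 183.8] rot [ 1.7997e+02 -1.6000e-01  5.5100e+00] F [ 0.4 -0.  -0.3] w 35.3 q7 -94 -> mm [  90.8 -300.7    3.9] turn 0.0019
```

Call:
arm_command(
  series=[
    [[20,-40,0],0],
    [[40,-80,0],0],
    [[58,-120,0],0],
    [[77,-160,0],0],
    [[96,-200,0],0],
  ],
)

```text
time_s: 4.15
tool_pos: [0.6572, 0.2135, 0.1811]
tool_rot: [180.0, -0.0, 5.5]
force: [0.4, -0.7, -0.0]
grip_width: 0.0353
grasp_force: 15.0
```

Call:
arm_command(
  series=[
    [[20,-40,0],0],
    [[46,-96,0],0],
    [[46,-96,10],0],
    [[46,-96,40],0],
    [[46,-96,75],0],
  ],
)

```text
time_s: 4.65
tool_pos: [0.6939, 0.3136, 0.1062]
tool_rot: [-179.9, -0.1, 5.6]
force: [0.3, 0.3, -0.4]
grip_width: 0.0354
grasp_force: 15.0
```

Call:
arm_command(
  series=[
    [[0,0,30],0],
    [[0,0,55],0],
    [[0,0,70],0],
    [[0,0,80],0],
    [[0,0,80],0],
  ],
)

```text
time_s: 5.15
tool_pos: [0.6937, 0.3119, 0.0258]
tool_rot: [180.0, -0.0, 5.5]
force: [1.0, 0.9, -1.0]
grip_width: 0.0357
grasp_force: 15.0
```

```bash
python3 -c "
from h import *
to(.6945,.3123,.0275,5.4)"
```

```text
t 5.15 tcp [693.7 311.9  25.8] rot [ 1.7999e+02 -2.0000e-02  5.4600e+00] F [ 1.   0.9 -1. ] w 35.7 q7 -125 -> mm [ 0.8 -0.3 -1.7] turn 0.0011
```

Call:
arm_command(
  series=[
    [[0,0,0],0],
    [[0,0,0],0],
    [[0,0,0],0],
    [[0,0,-20],0],
    [[0,0,-60],0],
  ],
  grip=-0.2,
)

```text
time_s: 5.65
tool_pos: [0.6913, 0.3109, 0.0833]
tool_rot: [179.9, 0.4, 5.5]
force: [-0.1, 0.4, 0.5]
grip_width: 0.0518
grasp_force: 0.0
```

Call:
arm_command(
  series=[
    [[0,0,-45],0],
    [[0,0,-90],0],
    [[-15,40,-95],0],
    [[-30,80,-95],0],
    [[-47,120,-95],0],
  ],
)

```text
time_s: 6.15
tool_pos: [0.6582, 0.1876, 0.1831]
tool_rot: [-180.0, -0.2, 5.5]
force: [1.1, -0.4, 0.3]
grip_width: 0.0521
grasp_force: 0.0
```

Call:
arm_command(
  series=[
    [[-18,45,0],0],
    [[-36,90,0],0],
    [[-54,135,0],0],
    [[-72,180,0],0],
    [[-94,240,0],0],
  ],
)

```text
time_s: 6.65
tool_pos: [0.5906, -0.0473, 0.1826]
tool_rot: [179.9, -0.1, 5.5]
force: [0.5, -1.6, -0.1]
grip_width: 0.0524
grasp_force: 0.0
```

```bash
python3 -c "
from h import *
to(.5873,-.0600,.030,5.4)"
```

```text
t 6.65 tcp [590.6 -47.3 182.6] rot [ 1.7994e+02 -1.4000e-01  5.5500e+00] F [ 0.5 -1.6 -0.1] w 52.4 q7 -90 -> mm [ -4.9  12.1 152.6] turn 0.0026
```

Call:
arm_command(
  series=[
    [[0,0,0],0],
    [[0,0,40],0],
    [[0,0,80],0],
    [[0,0,110],0],
    [[0,0,120],0],
  ],
)

```text
time_s: 7.15
tool_pos: [0.5892, -0.0458, 0.0587]
tool_rot: [-180.0, 0.2, 5.5]
force: [-1.1, -0.2, 0.9]
grip_width: 0.0519
grasp_force: 0.0
```

```bash
python3 -c "
from h import *
to(.5873,-.0600,.030,5.4)"
```

```text
t 7.15 tcp [589.2 -45.8  58.7] rot [-179.96    0.22    5.52] F [-1.1 -0.2  0.9] w 51.9 q7 -94 -> mm [-3.2 13.9 28.7] turn 0.002
```

Call:
arm_command(
  series=[
    [[-3,14,0],0],
    [[-3,14,10],0],
    [[-3,14,20],0],
    [[-3,14,28],0],
    [[-3,14,28],0],
  ],
)

```text
time_s: 7.65
tool_pos: [0.5886, -0.0601, 0.0315]
tool_rot: [-180.0, 0.1, 5.5]
force: [0.6, 0.5, -0.6]
grip_width: 0.0523
grasp_force: 0.0
```

Call:
arm_command(
  series=[
    [[0,0,0],0],
    [[0,0,0],0],
    [[0,0,0],0],
    [[0,0,0],0],
    [[0,0,0],0],
  ],
  grip=0.6,
)

```text
time_s: 8.15
tool_pos: [0.5897, -0.0603, 0.033]
tool_rot: [180.0, -0.0, 5.5]
force: [-0.6, 0.1, 1.6]
grip_width: 0.0355
grasp_force: 15.0
```

Call:
arm_command(
  series=[
    [[0,0,-10],0],
    [[0,0,-40],0],
    [[0,0,-80],0],
    [[0,0,-120],0],
    [[0,0,-150],0],
  ],
)

```text
time_s: 8.65
tool_pos: [0.59, -0.0602, 0.186]
tool_rot: [179.9, -0.2, 5.5]
force: [0.3, 0.2, -0.2]
grip_width: 0.0355
grasp_force: 15.0
```

```bash
python3 -c "
from h import *
to(.6430,.3123,.18,5.4)"
```

```text
t 8.65 tcp [590.  -60.2 186. ] rot [ 1.7995e+02 -1.6000e-01  5.5100e+00] F [ 0.3  0.2 -0.2] w 35.5 q7 -89 -> mm [  88.5 -365.7    5.9] turn 0.0018
```

Call:
arm_command(
  series=[
    [[11,-46,0],0],
    [[22,-92,0],0],
    [[33,-138,0],0],
    [[44,-184,0],0],
    [[55,-230,0],0],
  ],
)

```text
time_s: 9.15
tool_pos: [0.6222, 0.1753, 0.1834]
tool_rot: [180.0, -0.0, 5.5]
force: [-0.3, 0.7, -0.1]
grip_width: 0.0357
grasp_force: 15.0
```

Call:
arm_command(
  series=[
    [[11,-46,0],0],
    [[22,-92,0],0],
    [[33,-136,0],0],
    [[33,-136,30],0],
    [[33,-136,75],0],
  ],
)

```text
time_s: 9.65
tool_pos: [0.643, 0.3169, 0.1107]
tool_rot: [-179.8, -0.4, 5.7]
force: [0.9, -0.3, -0.7]
grip_width: 0.0355
grasp_force: 15.0
```

Call:
arm_command(
  series=[
    [[0,0,30],0],
    [[0,0,55],0],
    [[0,0,70],0],
    [[0,0,78],0],
    [[0,0,78],0],
  ],
)

```text
time_s: 10.15
tool_pos: [0.6421, 0.3123, 0.0296]
tool_rot: [180.0, 0.0, 5.5]
force: [-1.0, 1.1, -0.6]
grip_width: 0.0354
grasp_force: 15.0
```

```bash
python3 -c "
from h import *
to(.6430,.3123,.0295,5.4)"
```

```text
t 10.15 tcp [642.1 312.3  29.6] rot [180.     0.     5.48] F [-1.   1.1 -0.6] w 35.4 q7 -128 -> mm [0.9 0.1 0.1] turn 0.0014
```

Call:
arm_command(
  series=[
    [[0,0,0],0],
    [[0,0,0],0],
    [[0,0,0],0],
    [[0,0,-20],0],
    [[0,0,-60],0],
  ],
  grip=-0.3,
)

```text
time_s: 10.65
tool_pos: [0.6399, 0.3108, 0.0868]
tool_rot: [179.9, 0.4, 5.5]
force: [0.6, 0.3, 0.0]
grip_width: 0.056
grasp_force: 0.0
```

Call:
arm_command(
  series=[
    [[0,0,-40],0],
    [[0,0,-80],0],
    [[-48,-5,-90],0],
    [[-96,-10,-90],0],
    [[-138,-15,-90],0],
  ],
)

```text
time_s: 11.15
tool_pos: [0.5012, 0.3148, 0.1806]
tool_rot: [-180.0, -0.1, 5.5]
force: [0.3, -0.2, 0.2]
grip_width: 0.0568
grasp_force: 0.0
```

Call:
arm_command(
  series=[
    [[0,0,0],0],
    [[0,0,0],0],
    [[0,0,0],0],
    [[0,0,0],0],
    [[0,0,0],0],
  ],
)

```text
time_s: 11.65
tool_pos: [0.5041, 0.3139, 0.1793]
tool_rot: [-180.0, 0.0, 5.4]
force: [0.8, -0.1, -0.0]
grip_width: 0.057
grasp_force: 0.0
```

```bash
cat >> h.py <<'E'
def discs(f,zmin=.022,zmax=.034):
    im=cv2.imread('pics/'+f+'.png'); W=cloud('wrist' if f[0]=='w' else 'top',f)
    m=((W[...,2]>zmin)&(W[...,2]<zmax)).astype(np.uint8); m=cv2.morphologyEx(m,cv2.MORPH_OPEN,np.ones((3,3),np.uint8))
    n,l,s,c=cv2.connectedComponentsWithStats(m)
    for i in range(1,n):
        q=W[l==i]; e=cv2.minEnclosingCircle(q[:,:2].astype(np.float32))
        if s[i,4]>100 and .015<e[1]<.022: print(c[i].round(),s[i,4],np.round(q.mean(0),4),np.round(e[0],4),round(e[1],4),'bgr',np.median(im[l==i],0))
E
python3 - <<'E'
from h import *
im,d=snap('wrist','w2');discs('w2');snap('top','t2');print();discs('t2');discs('t2',.031,.044)
to(.5033,.3140,.019,5.4)
E
```

```text
[335.  31.] 2355 [0.6395 0.314  0.0322] [0.6402 0.3137] 0.0181 bgr [ 81. 123. 204.]
[581. 210.] 1765 [0.5364 0.1153 0.0262] [0.5365 0.114 ] 0.0186 bgr [243. 152.  56.]
[445. 219.] 1674 [0.5201 0.2164 0.0262] [0.5194 0.216 ] 0.0181 bgr [146. 221. 249.]
[312. 228.] 1616 [0.5035 0.3163 0.0264] [0.5027 0.3166] 0.0182 bgr [225. 255. 255.]
[264. 311.] 1152 [0.4295 0.3492 0.0264] [0.4279 0.3517] 0.018 bgr [255. 119. 241.]

[244. 263.] 238 [0.5364 0.1127 0.0277] [0.5365 0.1126] 0.0181 bgr [206. 119.  48.]
[194. 270.] 220 [0.5198 0.2146 0.0277] [0.5196 0.2139] 0.0182 bgr [ 99. 164. 203.]
[126. 313.] 225 [0.4287 0.3508 0.0276] [0.4287 0.3506] 0.0178 bgr [248. 104. 208.]
[181. 322.] 251 [0.4142 0.2384 0.0274] [0.4144 0.2388] 0.0182 bgr [169. 245. 255.]
[148. 183.] 151 [0.6954 0.3134 0.0345] [0.6952 0.3116] 0.0173 bgr [ 51.  87. 149.]
[148. 210.] 169 [0.6405 0.3119 0.0342] [0.6403 0.3125] 0.0177 bgr [ 51.  86. 150.]
t 11.75 tcp [503.6 314.  179.2] rot [-1.7998e+02  4.0000e-02  5.4500e+00] F [-0.7  0.1 -0.2] w 56.7 q7 -129 -> mm [ -0.2   0.  160.2] turn 0.0009
```

Call:
arm_command(
  series=[
    [[0,-1,45],0],
    [[0,-1,90],0],
    [[0,-1,130],0],
    [[0,-1,150],0],
    [[0,-1,160],0],
  ],
)

```text
time_s: 12.25
tool_pos: [0.5017, 0.3141, 0.0167]
tool_rot: [179.9, 0.2, 5.5]
force: [-0.4, -0.4, 0.5]
grip_width: 0.0565
grasp_force: 0.0
```

Call:
arm_command(
  series=[
    [[0,0,0],0],
    [[0,0,0],0],
    [[0,0,0],0],
    [[0,0,0],0],
    [[0,0,0],0],
  ],
)

```text
time_s: 12.75
tool_pos: [0.5036, 0.3153, 0.0205]
tool_rot: [-180.0, -0.1, 5.5]
force: [0.1, 1.2, 0.8]
grip_width: 0.0571
grasp_force: 0.0
```

Call:
arm_command(
  series=[
    [[0,0,0],0],
    [[0,0,0],0],
    [[0,0,0],0],
    [[0,0,0],0],
    [[0,0,0],0],
  ],
  grip=0.6,
)

```text
time_s: 13.25
tool_pos: [0.5031, 0.315, 0.0195]
tool_rot: [180.0, 0.0, 5.5]
force: [0.0, 0.3, 1.2]
grip_width: 0.0354
grasp_force: 15.0
```

Call:
arm_command(
  series=[
    [[0,0,-10],0],
    [[0,0,-40],0],
    [[0,0,-80],0],
    [[0,0,-120],0],
    [[0,0,-150],0],
  ],
)

```text
time_s: 13.75
tool_pos: [0.5034, 0.3158, 0.1729]
tool_rot: [-179.9, -0.2, 5.5]
force: [-0.8, 0.9, -0.7]
grip_width: 0.0354
grasp_force: 15.0
```

```bash
python3 -c "
from h import *
to(.5879,-.0600,.175,5.4)"
```

```text
t 13.75 tcp [503.4 315.8 172.9] rot [-1.7993e+02 -1.6000e-01  5.5200e+00] F [-0.8  0.9 -0.7] w 35.4 q7 -130 -> mm [ 47.9 382.2  -2.4] turn 0.002
```

Call:
arm_command(
  series=[
    [[6,46,0],0],
    [[12,92,0],0],
    [[18,138,0],0],
    [[24,184,0],0],
    [[30,230,0],0],
  ],
)

```text
time_s: 14.25
tool_pos: [0.5551, 0.0873, 0.1705]
tool_rot: [180.0, -0.1, 5.5]
force: [1.2, 0.9, -0.4]
grip_width: 0.0355
grasp_force: 15.0
```

Call:
arm_command(
  series=[
    [[6,46,0],0],
    [[12,92,0],0],
    [[18,138,0],0],
    [[18,152,20],0],
    [[18,152,60],0],
  ],
)

```text
time_s: 14.75
tool_pos: [0.5906, -0.0656, 0.1125]
tool_rot: [179.8, -0.4, 5.1]
force: [0.5, 0.2, -1.2]
grip_width: 0.0352
grasp_force: 15.0
```

Call:
arm_command(
  series=[
    [[0,0,15],0],
    [[0,0,25],0],
    [[0,0,30],0],
    [[0,0,30],0],
    [[0,0,30],0],
  ],
)

```text
time_s: 15.25
tool_pos: [0.5883, -0.0601, 0.0809]
tool_rot: [180.0, -0.1, 5.5]
force: [-0.3, -0.6, 0.6]
grip_width: 0.0353
grasp_force: 15.0
```

```bash
python3 -c "
from h import *
to(.5879,-.0600,.0315,5.4)"
```

```text
t 15.25 tcp [588.3 -60.1  80.9] rot [ 1.7996e+02 -1.2000e-01  5.5400e+00] F [-0.3 -0.6  0.6] w 35.3 q7 -91 -> mm [-0.5 -0.2 49.4] turn 0.0025
```

Call:
arm_command(
  series=[
    [[0,0,15],0],
    [[0,0,30],0],
    [[0,0,42],0],
    [[0,0,49],0],
    [[0,0,49],0],
  ],
)

```text
time_s: 15.75
tool_pos: [0.5873, -0.0604, 0.0296]
tool_rot: [-180.0, 0.0, 5.5]
force: [-0.1, 0.0, -0.6]
grip_width: 0.0357
grasp_force: 15.0
```

Call:
arm_command(
  series=[
    [[0,0,0],0],
    [[0,0,0],0],
    [[0,0,0],0],
    [[0,0,0],0],
    [[0,0,0],0],
  ],
  grip=-0.2,
)

```text
time_s: 16.25
tool_pos: [0.5874, -0.0606, 0.0306]
tool_rot: [180.0, -0.0, 5.5]
force: [0.3, -0.4, -0.2]
grip_width: 0.0518
grasp_force: 0.0
```

Call:
arm_command(
  series=[
    [[0,0,-10],0],
    [[0,0,-40],0],
    [[0,0,-80],0],
    [[0,0,-120],0],
    [[0,0,-140],0],
  ],
)

```text
time_s: 16.75
tool_pos: [0.5893, -0.0603, 0.1755]
tool_rot: [179.9, -0.3, 5.5]
force: [-0.1, 0.6, 0.1]
grip_width: 0.0522
grasp_force: 0.0
```

Call:
arm_command(
  series=[
    [[-7,-47,0],0],
    [[-14,-94,0],0],
    [[-21,-141,0],0],
    [[-28,-188,0],0],
    [[-35,-235,0],0],
  ],
)

```text
time_s: 17.25
tool_pos: [0.5295, 0.1717, 0.1716]
tool_rot: [180.0, -0.1, 5.5]
force: [0.7, -0.2, 0.0]
grip_width: 0.0525
grasp_force: 0.0
```

Call:
arm_command(
  series=[
    [[-7,-44,0],0],
    [[-7,-44,40],0],
    [[-7,-44,80],0],
    [[-7,-44,100],0],
    [[-7,-44,100],0],
  ],
)

```text
time_s: 17.75
tool_pos: [0.5166, 0.2122, 0.068]
tool_rot: [179.9, 0.3, 5.5]
force: [0.2, -0.6, 0.9]
grip_width: 0.0519
grasp_force: 0.0
```

```bash
python3 -c "
from h import *
snap('wrist','w3');discs('w3')
snap('top','t3');discs('t3')
to(.5198,.2142,.019,5.4)"
```

```text
[104.  14.] 2232 [0.629  0.31   0.0311] [0.6339 0.3122] 0.0163 bgr [ 76. 117. 190.]
[513. 262.] 3796 [0.5372 0.115  0.0263] [0.5357 0.1142] 0.0185 bgr [246. 122.  53.]
[310. 275.] 3608 [0.521  0.2156 0.0263] [0.5198 0.2154] 0.0181 bgr [147. 220. 248.]
[244. 263.] 237 [0.5363 0.1121 0.0276] [0.5366 0.1127] 0.018 bgr [194.  85.  37.]
t 17.85 tcp [519.3 213.5  71.6] rot [-1.7998e+02 -5.0000e-02  5.4900e+00] F [ 1.4 -1.1  0.8] w 52.1 q7 -122 -> mm [ 0.5 -0.7 52.6] turn 0.0016
```

Call:
arm_command(
  series=[
    [[0,-1,15],0],
    [[0,-1,30],0],
    [[0,-1,45],0],
    [[0,-1,52],0],
    [[0,-1,52],0],
  ],
)

```text
time_s: 18.35
tool_pos: [0.5175, 0.2136, 0.0168]
tool_rot: [180.0, 0.2, 5.5]
force: [0.7, 0.6, -0.1]
grip_width: 0.0522
grasp_force: 0.0
```

Call:
arm_command(
  series=[
    [[0,0,0],0],
    [[0,0,0],0],
    [[0,0,0],0],
    [[0,0,0],0],
    [[0,0,0],0],
  ],
  grip=0.6,
)

```text
time_s: 18.85
tool_pos: [0.5192, 0.2143, 0.0191]
tool_rot: [-180.0, -0.1, 5.5]
force: [-0.1, 0.5, 2.5]
grip_width: 0.0354
grasp_force: 15.0
```

Call:
arm_command(
  series=[
    [[0,0,-10],0],
    [[0,0,-40],0],
    [[0,0,-80],0],
    [[0,0,-100],0],
    [[0,0,-100],0],
  ],
)

```text
time_s: 19.35
tool_pos: [0.521, 0.2153, 0.1226]
tool_rot: [-179.9, -0.4, 5.5]
force: [1.0, 0.7, -0.7]
grip_width: 0.0356
grasp_force: 15.0
```

Call:
arm_command(
  series=[
    [[8,43,0],0],
    [[16,86,0],0],
    [[24,129,0],0],
    [[34,172,0],0],
    [[42,214,0],0],
  ],
)

```text
time_s: 19.85
tool_pos: [0.5807, 0.003, 0.1177]
tool_rot: [180.0, 0.1, 5.5]
force: [0.7, -0.2, 0.3]
grip_width: 0.0354
grasp_force: 15.0
```

Call:
arm_command(
  series=[
    [[0,0,0],0],
    [[0,0,0],0],
    [[0,0,10],0],
    [[0,0,30],0],
    [[0,0,40],0],
  ],
)

```text
time_s: 20.35
tool_pos: [0.5793, 0.0071, 0.0764]
tool_rot: [-180.0, 0.2, 5.7]
force: [0.3, 0.4, 0.0]
grip_width: 0.0353
grasp_force: 15.0
```

```bash
python3 -c "
from h import *
to(.5817,.0058,.031,5.4)"
```

```text
t 20.35 tcp [579.3   7.1  76.4] rot [-1.7996e+02  1.7000e-01  5.6700e+00] F [0.3 0.4 0. ] w 35.3 q7 -98 -> mm [ 2.4  1.5 45.4] turn 0.0048
```

Call:
arm_command(
  series=[
    [[1,0,15],0],
    [[1,0,30],0],
    [[1,0,40],0],
    [[1,0,46],0],
    [[1,0,46],0],
  ],
)

```text
time_s: 20.85
tool_pos: [0.5814, 0.0052, 0.0315]
tool_rot: [-180.0, 0.1, 5.5]
force: [0.2, 0.2, -0.9]
grip_width: 0.0359
grasp_force: 15.0
```

Call:
arm_command(
  series=[
    [[0,0,0],0],
    [[0,0,0],0],
    [[0,0,0],0],
    [[0,0,0],0],
    [[0,0,0],0],
  ],
)

```text
time_s: 21.35
tool_pos: [0.5822, 0.0051, 0.0328]
tool_rot: [180.0, -0.0, 5.5]
force: [0.2, 1.0, -0.6]
grip_width: 0.0351
grasp_force: 15.0
```

Call:
arm_command(
  series=[
    [[0,0,0],0],
    [[0,0,0],0],
    [[0,0,0],0],
    [[0,0,0],0],
    [[0,0,0],0],
  ],
  grip=-0.2,
)

```text
time_s: 21.85
tool_pos: [0.582, 0.0052, 0.0325]
tool_rot: [180.0, 0.0, 5.5]
force: [-0.5, -0.7, 0.1]
grip_width: 0.0517
grasp_force: 0.0
```

Call:
arm_command(
  series=[
    [[0,0,-10],0],
    [[0,0,-40],0],
    [[0,0,-80],0],
    [[0,0,-110],0],
    [[0,0,-110],0],
  ],
)

```text
time_s: 22.35
tool_pos: [0.5855, 0.0057, 0.1484]
tool_rot: [179.9, -0.5, 5.5]
force: [0.9, -0.3, 0.6]
grip_width: 0.0525
grasp_force: 0.0
```

Call:
arm_command(
  series=[
    [[-23,-40,0],0],
    [[-46,-80,0],0],
    [[-69,-120,0],0],
    [[-93,-160,0],0],
    [[-117,-200,0],0],
  ],
)

```text
time_s: 22.85
tool_pos: [0.4449, 0.1942, 0.1423]
tool_rot: [180.0, 0.0, 5.5]
force: [0.4, 0.3, 0.0]
grip_width: 0.0523
grasp_force: 0.0
```

Call:
arm_command(
  series=[
    [[-14,-25,0],0],
    [[-28,-48,0],0],
    [[-28,-48,20],0],
    [[-28,-48,50],0],
    [[-28,-48,60],0],
  ],
)

```text
time_s: 23.35
tool_pos: [0.4119, 0.2372, 0.0801]
tool_rot: [179.9, 0.2, 5.5]
force: [0.2, -0.9, -0.3]
grip_width: 0.0521
grasp_force: 0.0
```

```bash
python3 -c "
from h import *
snap('wrist','w4');discs('w4')
snap('top','t4');discs('t4');discs('t4',.032,.045)
to(.4143,.2388,.019,5.4)"
```

```text
[606.  46.] 4928 [0.5356 0.1163 0.0262] [0.5357 0.114 ] 0.0182 bgr [255. 183.  65.]
[101. 224.] 3697 [0.429  0.3505 0.0263] [0.4278 0.3515] 0.0187 bgr [255. 133. 248.]
[311. 269.] 3255 [0.4148 0.2403 0.0263] [0.4137 0.2402] 0.0181 bgr [149. 223. 249.]
[245. 263.] 239 [0.5363 0.112  0.0277] [0.5364 0.1127] 0.018 bgr [255. 155.  59.]
[496. 194.] 159 [ 0.6848 -0.3969  0.0382] [ 0.6875 -0.4004] 0.0196 bgr [ 76. 186.  40.]
[329. 239.] 239 [ 0.5864 -0.0601  0.0385] [ 0.5866 -0.06  ] 0.0179 bgr [172. 245. 255.]
[297. 241.] 238 [0.5823 0.0055 0.0386] [0.5827 0.0053] 0.0179 bgr [173. 245. 255.]
t 23.45 tcp [412.6 237.5  81.1] rot [179.96   0.22   5.5 ] F [-0.4  0.2  0.7] w 52.2 q7 -124 -> mm [ 2.1 -1.2 62.1] turn 0.0018
```

Call:
arm_command(
  series=[
    [[1,-1,15],0],
    [[1,-1,35],0],
    [[1,-1,52],0],
    [[1,-1,62],0],
    [[1,-1,62],0],
  ],
)

```text
time_s: 23.95
tool_pos: [0.4143, 0.2389, 0.0195]
tool_rot: [180.0, 0.1, 5.5]
force: [0.3, -0.3, -0.2]
grip_width: 0.0521
grasp_force: 0.0
```

Call:
arm_command(
  series=[
    [[0,0,0],0],
    [[0,0,0],0],
    [[0,0,0],0],
    [[0,0,0],0],
    [[0,0,0],0],
  ],
  grip=0.6,
)

```text
time_s: 24.45
tool_pos: [0.4156, 0.2395, 0.0213]
tool_rot: [-180.0, -0.1, 5.5]
force: [-1.0, -0.8, 4.9]
grip_width: 0.0354
grasp_force: 15.0
```

Call:
arm_command(
  series=[
    [[0,0,-10],0],
    [[0,0,-40],0],
    [[0,0,-80],0],
    [[0,0,-100],0],
    [[0,0,-100],0],
  ],
)

```text
time_s: 24.95
tool_pos: [0.4169, 0.2404, 0.1239]
tool_rot: [-180.0, -0.4, 5.5]
force: [-0.1, -0.2, -0.1]
grip_width: 0.0357
grasp_force: 15.0
```

Call:
arm_command(
  series=[
    [[16,42,0],0],
    [[32,84,0],0],
    [[48,126,0],0],
    [[64,168,0],0],
    [[80,210,0],0],
  ],
)

```text
time_s: 25.45
tool_pos: [0.5143, 0.036, 0.1196]
tool_rot: [180.0, 0.1, 5.5]
force: [1.0, 0.9, 0.9]
grip_width: 0.0355
grasp_force: 15.0
```

Call:
arm_command(
  series=[
    [[14,38,0],0],
    [[14,38,0],0],
    [[14,38,15],0],
    [[14,38,30],0],
    [[14,38,35],0],
  ],
)

```text
time_s: 25.95
tool_pos: [0.5296, 0.003, 0.0825]
tool_rot: [-179.9, 0.3, 5.7]
force: [-0.6, 0.3, 0.3]
grip_width: 0.0353
grasp_force: 15.0
```

```bash
python3 -c "
from h import *
to(.5309,.0010,.031,5.4)"
```

```text
t 25.95 tcp [529.6   3.   82.5] rot [-179.94    0.27    5.65] F [-0.6  0.3  0.3] w 35.3 q7 -96 -> mm [ 1.4  2.1 51.5] turn 0.0044
```

Call:
arm_command(
  series=[
    [[0,0,15],0],
    [[0,0,30],0],
    [[0,0,42],0],
    [[0,0,50],0],
    [[0,0,50],0],
  ],
)

```text
time_s: 26.45
tool_pos: [0.5311, 0.0015, 0.034]
tool_rot: [-180.0, 0.1, 5.5]
force: [-0.8, 0.4, 0.4]
grip_width: 0.035
grasp_force: 15.0
```

Call:
arm_command(
  series=[
    [[0,0,0],0],
    [[0,0,0],0],
    [[0,0,0],0],
    [[0,0,0],0],
    [[0,0,0],0],
  ],
)

```text
time_s: 26.95
tool_pos: [0.5324, 0.0013, 0.0358]
tool_rot: [180.0, -0.0, 5.5]
force: [-0.1, -0.2, 0.1]
grip_width: 0.0354
grasp_force: 15.0
```

Call:
arm_command(
  series=[
    [[0,0,0],0],
    [[0,0,0],0],
    [[0,0,0],0],
    [[0,0,0],0],
    [[0,0,0],0],
  ],
  grip=-0.2,
)

```text
time_s: 27.45
tool_pos: [0.5322, 0.0014, 0.0355]
tool_rot: [180.0, -0.0, 5.5]
force: [-0.0, -0.9, -0.5]
grip_width: 0.0517
grasp_force: 0.0
```

Call:
arm_command(
  series=[
    [[0,0,-10],0],
    [[0,0,-40],0],
    [[0,0,-80],0],
    [[0,0,-110],0],
    [[0,0,-110],0],
  ],
)

```text
time_s: 27.95
tool_pos: [0.5356, 0.0018, 0.151]
tool_rot: [179.9, -0.5, 5.5]
force: [-0.2, -0.2, 0.2]
grip_width: 0.0524
grasp_force: 0.0
```

Call:
arm_command(
  series=[
    [[-40,5,0],0],
    [[-80,10,0],0],
    [[-88,31,0],0],
    [[-88,31,0],0],
    [[-88,31,0],0],
  ],
  grip=1,
)

```text
time_s: 28.45
tool_pos: [0.4476, -0.0379, 0.1456]
tool_rot: [180.0, -0.0, 5.4]
force: [-0.4, 0.2, 0.3]
grip_width: 0.0203
grasp_force: 0.0
```

```bash
python3 - <<'E'
from h import *
im,d=snap('wrist','w5');discs('w5',.032,.045)
im,d=snap('top','t5');discs('t5',.032,.045);discs('t5')
to(.440,-.0405,.030,5.4)
E
```

```text
[261.  20.] 2454 [0.5778 0.0056 0.0372] [0.5814 0.0061] 0.0179 bgr [142. 219. 248.]
[375.  22.] 2670 [ 0.5828 -0.0591  0.0372] [ 0.5865 -0.0592] 0.018 bgr [141. 217. 247.]
[262. 109.] 2821 [0.5302 0.0022 0.0373] [0.5299 0.0024] 0.018 bgr [147. 223. 250.]
[496. 194.] 152 [ 0.6856 -0.3973  0.0384] [ 0.6879 -0.4001] 0.0198 bgr [ 75. 184.  40.]
[329. 239.] 240 [ 0.5865 -0.0601  0.0386] [ 0.5866 -0.0603] 0.0177 bgr [172. 245. 255.]
[297. 241.] 239 [0.5823 0.0055 0.0382] [0.5823 0.0055] 0.018 bgr [173. 246. 255.]
[298. 267.] 235 [0.5299 0.0013 0.0388] [0.5303 0.0016] 0.018 bgr [174. 245. 255.]
[244. 262.] 225 [0.5368 0.1121 0.0278] [0.5363 0.1125] 0.0181 bgr [255. 157.  60.]
[126. 314.] 232 [0.4285 0.3497 0.0279] [0.4285 0.3499] 0.0179 bgr [248.  104.5 209.5]
t 28.55 tcp [448.1 -36.9 145.6] rot [-1.7996e+02 -2.0000e-02  5.5500e+00] F [0.1 0.6 0.3] w 12.1 q7 -82 -> mm [ -8.4   2.9 115.6] turn 0.0027
```

View pics/w5.png

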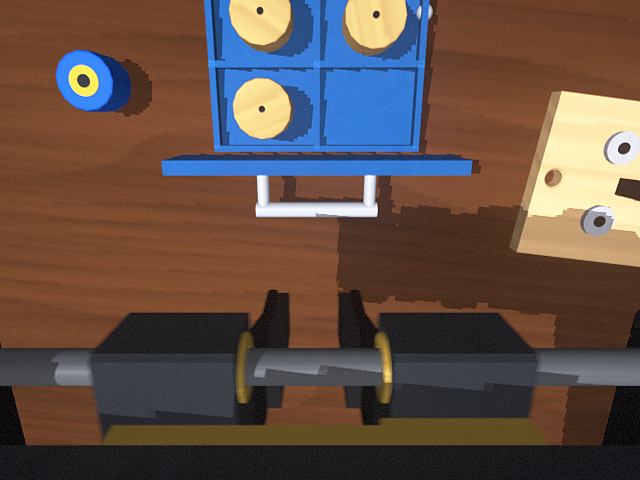

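The wrist view shows the three blanks in separate pockets at (261,20), (375,22) and (262,109). The bar handle is at (317,211). Now I'll push the drawer.

Call:
arm_command(
  series=[
    [[-11,3,20],0],
    [[-11,3,60],0],
    [[-11,3,95],0],
    [[-11,3,112],0],
    [[-11,3,119],0],
  ],
)

```text
time_s: 29.05
tool_pos: [0.4358, -0.0404, 0.0245]
tool_rot: [-179.8, 0.2, 5.6]
force: [-0.1, 0.6, -0.6]
grip_width: 0.0007
grasp_force: 0.0
```

Call:
arm_command(
  series=[
    [[2,0,0],0],
    [[4,0,0],0],
    [[7,0,0],0],
    [[10,0,0],0],
    [[14,0,0],0],
  ],
)

```text
time_s: 29.55
tool_pos: [0.4516, -0.0408, 0.0272]
tool_rot: [180.0, -0.1, 5.5]
force: [0.3, -0.4, 0.6]
grip_width: 0.0002
grasp_force: 0.0
```

Call:
arm_command(
  series=[
    [[4,0,0],0],
    [[8,0,0],0],
    [[12,0,0],0],
    [[16,0,0],0],
    [[20,0,0],0],
  ],
)

```text
time_s: 30.05
tool_pos: [0.4709, -0.0388, 0.0265]
tool_rot: [180.0, 0.0, 5.5]
force: [-1.6, -0.3, 1.4]
grip_width: 0.0008
grasp_force: 1.0
```

```bash
python3 - <<'E'
from h import *
to(.440,-.0405,.026,5.4)
E
```

```text
t 30.05 tcp [470.9 -38.8  26.5] rot [1.7999e+02 2.0000e-02 5.4800e+00] F [-1.6 -0.3  1.4] w 0.8 q7 -90 -> mm [-30.9  -1.2   0.5] turn 0.0015
```

Call:
arm_command(
  series=[
    [[6,0,0],0],
    [[13,0,0],0],
    [[20,0,0],0],
    [[27,0,0],0],
    [[34,0,0],0],
  ],
)

```text
time_s: 30.55
tool_pos: [0.5052, -0.0355, 0.0264]
tool_rot: [180.0, 0.0, 5.5]
force: [-1.7, -1.4, 1.1]
grip_width: 0.0007
grasp_force: 1.0
```

Call:
arm_command(
  series=[
    [[7,0,0],0],
    [[13,0,0],0],
    [[18,0,0],0],
    [[23,0,0],0],
    [[28,0,0],0],
  ],
)

```text
time_s: 31.05
tool_pos: [0.5328, -0.0328, 0.0265]
tool_rot: [180.0, 0.0, 5.5]
force: [-1.9, -1.8, -0.1]
grip_width: 0.0003
grasp_force: 1.0
```

Call:
arm_command(
  series=[
    [[3,0,0],0],
    [[6,0,0],0],
    [[9,0,0],0],
    [[12,0,0],0],
    [[15,0,0],0],
  ],
)

```text
time_s: 31.55
tool_pos: [0.5475, -0.0313, 0.0265]
tool_rot: [180.0, 0.0, 5.5]
force: [-1.3, -2.6, 0.0]
grip_width: 0.0003
grasp_force: 0.9
```

Call:
arm_command(
  series=[
    [[1,0,0],0],
    [[3,0,0],0],
    [[4,0,0],0],
    [[6,0,0],0],
    [[7,0,0],0],
  ],
)

```text
time_s: 32.05
tool_pos: [0.5512, -0.0309, 0.0262]
tool_rot: [180.0, 0.4, 5.5]
force: [-12.0, -1.7, 9.9]
grip_width: 0.0004
grasp_force: 6.0
```

Call:
arm_command(
  series=[
    [[1,0,0],0],
    [[2,0,0],0],
    [[3,0,0],0],
    [[3,0,0],0],
    [[3,0,0],0],
  ],
)

```text
time_s: 32.55
tool_pos: [0.5564, -0.0304, 0.0264]
tool_rot: [180.0, 0.1, 5.5]
force: [-5.4, -1.8, 2.6]
grip_width: 0.0003
grasp_force: 2.5
```

```bash
python3 - <<'E'
from h import *
o=env.get_obs(); print(o['tool_pos'],o['force'],o['grasp_force'])
im,d=snap('top','t6'); discs('t6',.032,.045); W=cloud('top','t6')
s=W[215:296,255:380].reshape(-1,3); M=np.array([[.9956,.0941],[-.0941,.9956]]); q=s[(s[:,2]>.042)&(s[:,2]<.05)]
j=(q[:,:2]-[.6644,-.0184])@M.T
f=j[(j[:,0]<-.058)&(abs(j[:,1])<.095)]; print(len(f),np.percentile(f[:,0],[5,50,95]))
E
```

```text
[ 0.556372   -0.03039437  0.02642854] [-5.3670703  -1.79772064  2.5703344 ] 2.4759477004408836
[326. 189.] 245 [ 0.6881 -0.0505  0.0384] [ 0.6886 -0.0502] 0.0183 bgr [172. 246. 255.]
[293. 191.] 225 [0.6838 0.0149 0.0386] [0.6842 0.0146] 0.018 bgr [173. 246. 255.]
[495. 193.] 173 [ 0.6874 -0.3953  0.0378] [ 0.6895 -0.3997] 0.0202 bgr [ 77. 189.  40.]
50 [-0.06810765 -0.06153825 -0.05948642]
```

Call:
arm_command(
  series=[
    [[1,0,0],0],
    [[1,0,0],0],
    [[2,0,0],0],
    [[2,0,0],0],
    [[2,0,0],0],
  ],
)

```text
time_s: 33.1
tool_pos: [0.5598, -0.0301, 0.0266]
tool_rot: [-180.0, -0.1, 5.5]
force: [-1.9, -2.5, -0.3]
grip_width: 0.0001
grasp_force: 0.7
```

Call:
arm_command(
  series=[
    [[1,0,0],0],
    [[1,0,0],0],
    [[2,0,0],0],
    [[2,0,0],0],
    [[2,0,0],0],
  ],
)

```text
time_s: 33.6
tool_pos: [0.56, -0.0301, 0.0264]
tool_rot: [180.0, 0.2, 5.5]
force: [-6.7, -1.6, 3.7]
grip_width: 0.0003
grasp_force: 3.2
```

Call:
arm_command(
  series=[
    [[1,0,0],0],
    [[2,0,0],0],
    [[2,0,0],0],
    [[2,0,0],0],
    [[2,0,0],0],
  ],
)

```text
time_s: 34.1
tool_pos: [0.5602, -0.0301, 0.0263]
tool_rot: [180.0, 0.4, 5.5]
force: [-11.2, -2.8, 7.7]
grip_width: 0.0008
grasp_force: 5.6
```

Call:
arm_command(
  series=[
    [[-10,0,0],0],
    [[-35,0,0],0],
    [[-60,0,0],0],
    [[-60,0,-40],0],
    [[-60,0,-80],0],
  ],
)

```text
time_s: 34.6
tool_pos: [0.5027, -0.0349, 0.1067]
tool_rot: [-180.0, 0.0, 5.5]
force: [2.0, -1.0, 0.5]
grip_width: 0.0007
grasp_force: 0.0
```

Call:
arm_command(
  series=[
    [[0,20,-40],0.1],
    [[0,50,-80],0.2],
    [[0,90,-110],0.3],
    [[0,130,-110],0.4],
    [[0,170,-110],0.5],
  ],
  grip=-0.1,
)

```text
time_s: 35.1
tool_pos: [0.5219, -0.2063, 0.2189]
tool_rot: [-180.0, -0.4, -23.3]
force: [0.2, 0.8, -0.5]
grip_width: 0.0326
grasp_force: 0.0
```

```bash
python3 - <<'E'
from h import *
im,d=snap('top','t7'); discs('t7',.032,.045); W=cloud('top','t7')
def rect(u0,v0,u1,v1,a,b,er=0):
  m=((W[...,2]>a)&(W[...,2]<b)).astype(np.uint8); k=np.zeros_like(m); k[v0:v1,u0:u1]=1; m*=k
  n,l,s,c=cv2.connectedComponentsWithStats(m); i=1+s[1:,4].argmax(); q=W[l==i]; r=cv2.minAreaRect((q[:,:2]*1000).astype(np.float32)); print(q.mean(0),np.round(r[0],1),np.round(r[1],1),round(r[2],2),len(q))
rect(370,235,510,330,.008,.016); rect(370,235,510,330,.04,.056)
rect(255,215,375,300,.043,.05)
to(.5,-.283,.2,85)
crop=im[150:310,225:500]; cv2.imwrite('pics/c7.png',cv2.resize(crop,None,fx=2.9,fy=2.9,interpolation=cv2.INTER_CUBIC))
E
```

```text
[293. 189.] 236 [0.6875 0.0153 0.0386] [0.6877 0.0153] 0.0178 bgr [175. 247. 255.]
[325. 188.] 234 [ 0.6912 -0.0496  0.0386] [ 0.6919 -0.0498] 0.0179 bgr [174. 246. 255.]
[495. 194.] 140 [ 0.6852 -0.3963  0.038 ] [ 0.6882 -0.4006] 0.0197 bgr [ 78.5 191.   39. ]
[295. 215.] 236 [0.6348 0.011  0.0389] [0.6356 0.0112] 0.0181 bgr [176. 247. 255.]
[ 0.47559299 -0.20800613  0.01188843] [ 476.3 -209.6] [43.9 58.1] 88.03 472Traceback (most recent call last):
  File "<stdin>", line 6, in <module>
  File "<stdin>", line 5, in rect
ValueError: attempt to get argmax of an empty sequence
```

Call:
arm_command(
  series=[
    [[11,20,0],-0.14],
    [[11,40,0],-0.28],
    [[11,60,0],-0.42],
    [[11,79,0],-0.56],
    [[11,79,0],-0.7],
  ],
)

```text
time_s: 35.65
tool_pos: [0.4984, -0.2849, 0.2166]
tool_rot: [179.8, -0.1, 17.1]
force: [0.6, -0.5, -0.5]
grip_width: 0.0479
grasp_force: 0.0
```

Call:
arm_command(
  series=[
    [[0,0,0],-0.14],
    [[0,0,0],-0.28],
    [[0,0,0],-0.42],
    [[0,0,0],-0.56],
    [[0,0,0],-0.7],
  ],
)

```text
time_s: 36.15
tool_pos: [0.5001, -0.2812, 0.2169]
tool_rot: [179.8, -0.1, 57.5]
force: [-0.6, -0.3, 0.1]
grip_width: 0.0477
grasp_force: 0.0
```

Call:
arm_command(
  series=[
    [[0,0,0],-0.14],
    [[0,0,0],-0.28],
    [[0,0,0],-0.42],
    [[0,0,0],-0.5],
    [[0,0,0],-0.5],
  ],
)

```text
time_s: 36.65
tool_pos: [0.4999, -0.2813, 0.2169]
tool_rot: [179.9, 0.0, 85.8]
force: [-0.4, -0.2, -0.3]
grip_width: 0.0476
grasp_force: 0.0
```

```bash
python3 - <<'E'
from h import *
im,d=snap('wrist','w7'); W=cloud('wrist','w7')
def rect(a,b):
  m=((W[...,2]>a)&(W[...,2]<b)).astype(np.uint8); m=cv2.morphologyEx(m,cv2.MORPH_OPEN,np.ones((3,3),np.uint8))
  n,l,s,c=cv2.connectedComponentsWithStats(m)
  for i in range(1,n):
    q=W[l==i]; 
    if len(q)<400: continue
    r=cv2.minAreaRect((q[:,:2]*1000).astype(np.float32)); print(c[i].round(),q.mean(0).round(4),np.round(r[0],1),np.round(r[1],1),round(r[2],2),len(q))
rect(.008,.016); rect(.045,.056)
to(.5008,-.2835,.2,87)
E
```

```text
[314. 204.] [ 0.5011 -0.2744  0.0107] [ 501.1 -283.6] [191.  112.2] 88.24 23970
[601. 194.] [ 0.7524 -0.2819  0.0121] [ 749.5 -281.7] [56.5 18.9] 70.48 493
[516. 295.] [ 0.6848 -0.3731  0.0121] [ 690.7 -377. ] [30.6 72.7] 85.94 783
[562. 183.] [ 0.6939 -0.2622  0.0505] [ 696.7 -264.3] [61.8 16.7] 73.43 448
[315. 225.] [ 0.5012 -0.2813  0.0502] [ 501.2 -283.3] [76.4 14. ] 88.24 1592
[617. 231.] [ 0.7428 -0.3048  0.0502] [ 738.8 -304.2] [51.6 12.3] 21.65 488
t 36.7 tcp [ 499.7 -281.4  216.8] rot [1.7988e+02 2.0000e-02 8.5650e+01] F [ 0.3  0.  -0.5] w 47.9 q7 17 -> mm [-2.   1.2 16.8] turn -0.0236
```

View pics/w7.png

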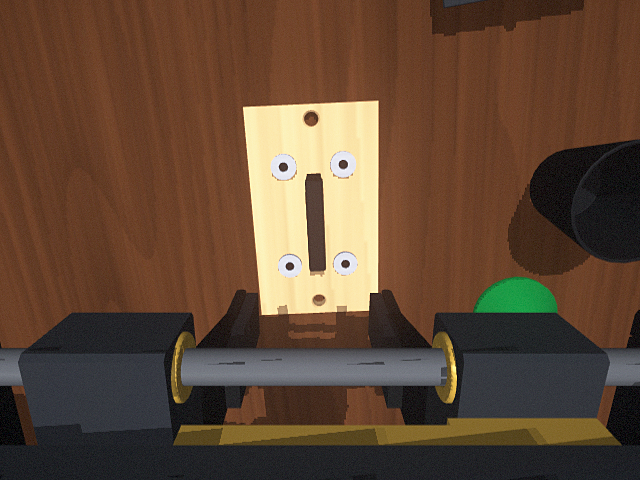

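The wrist view shows the plate with its holes at (311,118) and (319,300) and the grip bar at (315,222). I'll measure the pins from the same tool attitude before grasping, so calibration bias cancels.

Call:
arm_command(
  series=[
    [[40,21,-20],-0.1],
    [[80,42,-30],-0.17],
    [[120,63,-30],-0.17],
    [[160,84,-30],-0.17],
    [[200,105,-30],-0.17],
  ],
)

```text
time_s: 37.2
tool_pos: [0.6199, -0.0884, 0.247]
tool_rot: [179.9, 0.0, 95.3]
force: [0.1, -0.3, -0.0]
grip_width: 0.0479
grasp_force: 0.0
```

Call:
arm_command(
  series=[
    [[35,18,0],0],
    [[71,32,0],0],
    [[71,32,0],0],
    [[71,32,0],0],
    [[71,32,0],0],
  ],
)

```text
time_s: 37.7
tool_pos: [0.6438, -0.0177, 0.2464]
tool_rot: [180.0, 0.1, 95.3]
force: [-0.1, 0.7, -0.1]
grip_width: 0.0479
grasp_force: 0.0
```

```bash
python3 - <<'E'
from h import *
np.set_printoptions(precision=4,suppress=True)
to(.6644,-.0184,.25,95.4)
im,d=snap('wrist','w8'); W=cloud('wrist','w8')
for f,n in(('top0','top'),('t7','top'),('w8','wrist')):
  V=cloud(n,f)
  for nm,y in(('L',.0643),('R',-.101)):
    x0=.6566 if nm=='L' else .6722
    k=(abs(V[...,0]-x0)<.012)&(abs(V[...,1]-y)<.012)&(V[...,2]>.06)&(V[...,2]<.086)
    q=V[k]; print(f,nm,len(q),q.mean(0) if len(q) else '', np.argwhere(k).mean(0)[::-1] if len(q) else '')
m=((W[...,2]>.044)&(W[...,2]<.055)).astype(np.uint8)
n,l,s,c=cv2.connectedComponentsWithStats(m)
for i in range(1,n):
  q=W[l==i]
  if len(q)>400: r=cv2.minAreaRect((q[:,:2]*1000).astype(np.float32)); print(c[i].round(),q.mean(0),np.round(r[0],1),np.round(r[1],1),round(r[2],2),len(q))
E
```

```text
t 37.7 tcp [643.8 -17.7 246.4] rot [179.99   0.06  95.31] F [-0.1  0.7 -0.1] w 47.9 q7 -6 -> mm [-2.6 20.5 -3.6] turn -0.0015
top0 L 24 [0.6568 0.0629 0.0755] [268.    200.875]
top0 R 25 [ 0.6722 -0.101   0.0761] [351.08 194.56]
t7 L 23 [0.6569 0.063  0.076 ] [267.913  200.7826]
t7 R 23 [ 0.6724 -0.1011  0.0746] [351.087  194.5652]
w8 L 143 [0.6574 0.0645 0.076 ] [342.     119.8182]
w8 R 162 [ 0.6728 -0.0982  0.0718] [338.4259 314.3704]
[425.  87.] [0.7214 0.0949 0.0513] [724.9  91.2] [26.6 49.3] 6.11 1146
[326. 193.] [ 0.6526 -0.0005  0.0476] [662.6 -18.8] [125.8 190.8] 5.37 9250
```

View pics/w8.png

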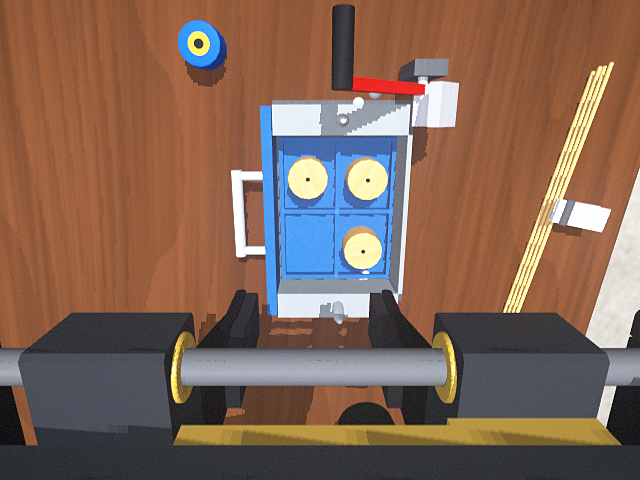

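Wrist view: pins at (343,120) and (338,314), blanks in three pockets with the drawer home. The lever bar is at (343,47). The jig origin comes out at about (0.665, -0.019), yaw 5.4°. I go back to the plate.

Call:
arm_command(
  series=[
    [[-40,-26,0],0],
    [[-80,-53,0],0],
    [[-120,-79,0],0],
    [[-160,-106,0],0],
    [[-200,-132,0],0],
  ],
)

```text
time_s: 38.25
tool_pos: [0.5293, -0.2314, 0.2469]
tool_rot: [180.0, 0.1, 95.2]
force: [0.4, -0.5, -0.5]
grip_width: 0.0475
grasp_force: 0.0
```

Call:
arm_command(
  series=[
    [[-40,-26,0],0.06],
    [[-52,-35,20],0.123],
    [[-52,-35,60],0.123],
    [[-52,-35,80],0.123],
    [[-52,-35,80],0.123],
  ],
)

```text
time_s: 38.75
tool_pos: [0.4982, -0.2839, 0.1635]
tool_rot: [-179.7, -0.1, 88.2]
force: [-0.8, -0.6, -0.0]
grip_width: 0.0475
grasp_force: 0.0
```

```bash
cat >> h.py <<'E'
def rects(n,f,a,b,mn=400):
  W=cloud(n,f); m=((W[...,2]>a)&(W[...,2]<b)).astype(np.uint8); m=cv2.morphologyEx(m,cv2.MORPH_OPEN,np.ones((3,3),np.uint8))
  k,l,s,c=cv2.connectedComponentsWithStats(m)
  for i in range(1,k):
    q=W[l==i]
    if len(q)>mn: r=cv2.minAreaRect((q[:,:2]*1000).astype(np.float32)); print(c[i].round(),q.mean(0).round(4),np.round(r[0],1),np.round(r[1],1),round(r[2],2),len(q))
E
python3 - <<'E'
from h import *
snap('wrist','w9'); rects('wrist','w9',.008,.016,3000); rects('wrist','w9',.045,.056,1000)
to(.5012,-.2836,.033,88.2)
E
```

```text
[318. 210.] [ 0.5009 -0.2706  0.0107] [ 501.3 -283.4] [190.7 112.3] 88.28 31296
[320. 240.] [ 0.5014 -0.2809  0.0502] [ 501.4 -283. ] [76.1 13.9] 88.55 2199
t 38.8 tcp [ 499.8 -284.1  165.7] rot [-1.7988e+02 -5.0000e-02  8.8240e+01] F [ 1.1 -0.3  0. ] w 47.7 q7 18 -> mm [  0.4   1.6 132.7] turn 0.0008
```

Call:
arm_command(
  series=[
    [[0,1,40],0],
    [[0,1,80],0],
    [[0,1,110],0],
    [[0,1,125],0],
    [[0,1,132],0],
  ],
)

```text
time_s: 39.3
tool_pos: [0.5026, -0.2837, 0.0346]
tool_rot: [180.0, 0.0, 88.4]
force: [-0.4, 0.8, -0.0]
grip_width: 0.0481
grasp_force: 0.0
```

Call:
arm_command(
  series=[
    [[0,0,0],0],
    [[0,0,0],0],
    [[0,0,0],0],
    [[0,0,0],0],
    [[0,0,0],0],
  ],
)

```text
time_s: 39.8
tool_pos: [0.5027, -0.2834, 0.0353]
tool_rot: [180.0, 0.0, 88.4]
force: [0.0, 0.0, 0.1]
grip_width: 0.0477
grasp_force: 0.0
```

Call:
arm_command(
  series=[
    [[0,0,0],0],
    [[0,0,0],0],
    [[0,0,0],0],
    [[0,0,0],0],
    [[0,0,0],0],
  ],
  grip=1,
  grip_force=40,
)

```text
time_s: 40.3
tool_pos: [0.5024, -0.2831, 0.0345]
tool_rot: [-180.0, 0.0, 88.4]
force: [-0.4, 0.6, -0.9]
grip_width: 0.0155
grasp_force: 0.0
```

Call:
arm_command(
  series=[
    [[0,0,0],0],
    [[0,0,0],0],
    [[0,0,0],0],
    [[0,0,0],0],
    [[0,0,0],0],
  ],
)

```text
time_s: 40.8
tool_pos: [0.5022, -0.2831, 0.0345]
tool_rot: [-180.0, 0.0, 88.4]
force: [-1.1, -0.5, -0.1]
grip_width: 0.0139
grasp_force: 40.0
```

```bash
python3 - <<'E'
from h import *
to(.6651,-.0188,.2,95.4)
E
```

```text
t 40.8 tcp [ 502.2 -283.1   34.5] rot [-179.98    0.     88.4 ] F [-1.1 -0.5 -0.1] w 13.9 q7 13 -> mm [ 268.7  155.4 -165.6] turn -0.1222
```

Call:
arm_command(
  series=[
    [[0,0,-5],0],
    [[0,0,-20],0],
    [[0,0,-50],0],
    [[0,0,-80],0],
    [[0,0,-110],0],
  ],
)

```text
time_s: 41.3
tool_pos: [0.5023, -0.2828, 0.1465]
tool_rot: [180.0, 0.0, 88.4]
force: [0.4, 0.6, -3.9]
grip_width: 0.0138
grasp_force: 40.0
```

Call:
arm_command(
  series=[
    [[15,8,-25],0],
    [[40,22,-35],0],
    [[65,37,-35],0],
    [[90,52,-35],0],
    [[115,66,-35],0],
  ],
)

```text
time_s: 41.8
tool_pos: [0.5721, -0.1689, 0.1807]
tool_rot: [179.9, 0.0, 88.4]
force: [-0.6, -0.4, -3.3]
grip_width: 0.0136
grasp_force: 40.0
```

Call:
arm_command(
  series=[
    [[30,18,0],0],
    [[60,35,0],0],
    [[90,52,0],0],
    [[115,67,0],0],
    [[135,78,0],0],
  ],
)

```text
time_s: 42.3
tool_pos: [0.654, -0.0347, 0.1804]
tool_rot: [180.0, -0.1, 88.5]
force: [-0.1, 0.1, -4.0]
grip_width: 0.0135
grasp_force: 40.0
```

Call:
arm_command(
  series=[
    [[10,6,0],-0.06],
    [[18,11,0],-0.12],
    [[18,11,0],-0.12],
    [[18,11,0],-0.12],
    [[18,11,0],-0.12],
  ],
)

```text
time_s: 42.8
tool_pos: [0.6645, -0.0208, 0.1797]
tool_rot: [-180.0, 0.1, 95.1]
force: [0.4, -0.3, -4.0]
grip_width: 0.0135
grasp_force: 40.0
```

```bash
python3 - <<'E'
from h import *
snap('wrist','w10'); rects('wrist','w10',.12,.20,1500); snap('top','t10'); rects('top','t10',.13,.165,500)
to(.6651,-.0184,.0845,95.4)
E
```

```text
[313. 201.] [0.6599 0.0268 0.1594] [660.4  21.4] [112.8 105.1] 5.03 59848
[314. 408.] [ 0.6678 -0.06    0.1815] [668.  -64.4] [37.  54.6] 5.31 2123
[356. 185.] [ 0.6774 -0.1068  0.1568] [ 671.7 -108. ] [112.7  21.8] 8.0 574
[269. 198.] [0.6503 0.0538 0.1568] [657.7  51.2] [112.3  43.6] 5.46 1132
t 42.9 tcp [664.5 -20.7 179.7] rot [-1.7999e+02  4.0000e-02  9.5160e+01] F [-0.4  0.3 -3.6] w 13.5 q7 -8 -> mm [ 2.3  0.8 95.2] turn -0.0042
```

View pics/w10.png

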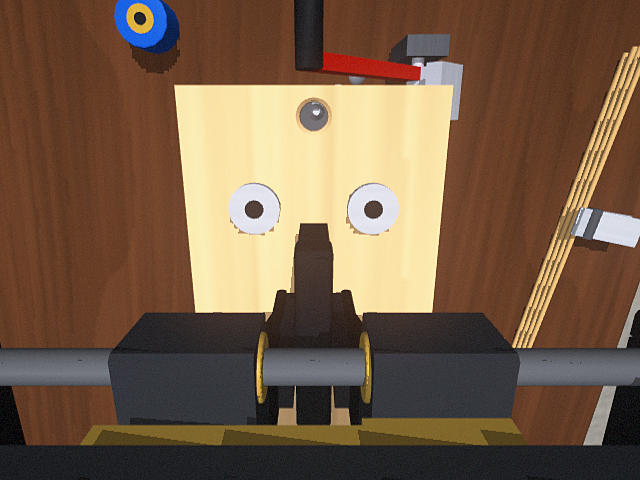

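The wrist view shows pin L at (316,111), seen through the plate's hole at (314,115), so it's nearly aligned. I correct and lower.

Call:
arm_command(
  series=[
    [[2,1,10],-0.004],
    [[2,1,20],-0.004],
    [[2,1,30],-0.004],
    [[2,1,40],-0.004],
    [[2,1,50],-0.004],
  ],
)

```text
time_s: 43.4
tool_pos: [0.6653, -0.0175, 0.1282]
tool_rot: [-179.9, -0.0, 95.5]
force: [1.0, -0.4, -3.6]
grip_width: 0.0132
grasp_force: 40.0
```

Call:
arm_command(
  series=[
    [[0,0,0],0],
    [[0,0,0],0],
    [[0,0,0],0],
    [[0,0,0],0],
    [[0,0,0],0],
  ],
)

```text
time_s: 43.9
tool_pos: [0.6659, -0.0174, 0.1301]
tool_rot: [179.9, 0.0, 95.5]
force: [0.2, 0.3, -3.3]
grip_width: 0.0138
grasp_force: 40.0
```

```bash
python3 - <<'E'
from h import *
im,d=snap('wrist','w11'); W=cloud('wrist','w11')
to(.6651,-.0184,.0845,95.4)
cv2.imwrite('pics/c11.png',cv2.resize(im[70:170,260:370],None,fx=5,fy=5,interpolation=cv2.INTER_CUBIC))
E
```

```text
t 43.95 tcp [665.8 -17.5 130. ] rot [1.7996e+02 2.0000e-02 9.5500e+01] F [ 0.5 -0.2 -2.4] w 13.5 q7 -9 -> mm [-0.8 -0.8 45.5] turn 0.0017
```

View pics/c11.png

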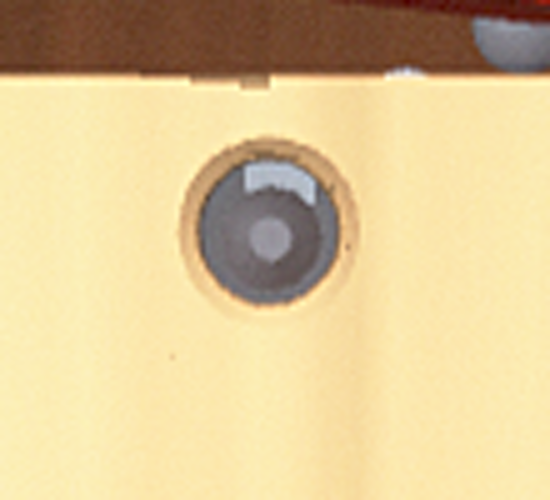

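The pin tip sits at crop (268,240) against hole centre (269,228), so the plate needs about 1 mm in -x (tool). I correct and descend slowly.

Call:
arm_command(
  series=[
    [[-1,0,0],0],
    [[-1,0,2],0],
    [[-1,0,5],0],
    [[-1,0,8],0],
    [[-1,0,11],0],
  ],
)

```text
time_s: 44.45
tool_pos: [0.6656, -0.0185, 0.118]
tool_rot: [-180.0, 0.0, 95.5]
force: [0.4, -0.0, -4.0]
grip_width: 0.0134
grasp_force: 40.0
```

Call:
arm_command(
  series=[
    [[0,0,2],0],
    [[0,0,4],0],
    [[0,0,6],0],
    [[0,0,8],0],
    [[0,0,10],0],
  ],
)

```text
time_s: 44.95
tool_pos: [0.6657, -0.0185, 0.1084]
tool_rot: [180.0, 0.0, 95.5]
force: [-0.7, -0.6, -3.6]
grip_width: 0.0135
grasp_force: 40.0
```

Call:
arm_command(
  series=[
    [[0,0,2],0],
    [[0,0,4],0],
    [[0,0,6],0],
    [[0,0,8],0],
    [[0,0,10],0],
  ],
)

```text
time_s: 45.45
tool_pos: [0.6657, -0.0185, 0.0984]
tool_rot: [180.0, 0.0, 95.5]
force: [0.3, -0.4, -4.3]
grip_width: 0.0136
grasp_force: 40.0
```

Past the cones with no side force. I carry on.

Call:
arm_command(
  series=[
    [[0,0,2],0],
    [[0,0,4],0],
    [[0,0,6],0],
    [[0,0,8],0],
    [[0,0,9],0],
  ],
)

```text
time_s: 45.95
tool_pos: [0.6656, -0.0185, 0.0892]
tool_rot: [-180.0, 0.0, 95.5]
force: [-0.0, 0.1, -3.6]
grip_width: 0.0135
grasp_force: 40.0
```

Call:
arm_command(
  series=[
    [[0,0,1],0],
    [[0,0,2],0],
    [[0,0,3],0],
    [[0,0,4],0],
    [[0,0,4],0],
  ],
)

```text
time_s: 46.45
tool_pos: [0.6656, -0.0185, 0.0853]
tool_rot: [-180.0, 0.0, 95.5]
force: [-0.6, -0.1, -3.3]
grip_width: 0.0138
grasp_force: 40.0
```

Call:
arm_command(
  series=[
    [[0,0,0.5],0],
    [[0,0,1],0],
    [[0,0,1],0],
    [[0,0,1],0],
    [[0,0,1],0],
  ],
)

```text
time_s: 46.95
tool_pos: [0.6658, -0.0185, 0.0846]
tool_rot: [180.0, 0.0, 95.5]
force: [1.0, -0.1, -2.9]
grip_width: 0.0137
grasp_force: 40.0
```

Call:
arm_command(
  series=[
    [[0,0,0.5],0],
    [[0,0,1],0],
    [[0,0,1.5],0],
    [[0,0,1.5],0],
    [[0,0,1.5],0],
  ],
)

```text
time_s: 47.45
tool_pos: [0.6658, -0.0185, 0.0845]
tool_rot: [180.0, 0.0, 95.5]
force: [-3.8, -0.5, 5.8]
grip_width: 0.0136
grasp_force: 40.0
```

Seated, with contact at exactly the expected height. I release and check.

Call:
arm_command(
  series=[
    [[0,0,0],0],
    [[0,0,0],0],
    [[0,0,0],0],
    [[0,0,0],0],
    [[0,0,0],0],
  ],
  grip=0.2,
)

```text
time_s: 47.95
tool_pos: [0.6657, -0.0185, 0.0829]
tool_rot: [180.0, -0.0, 95.5]
force: [-0.1, 0.8, 0.5]
grip_width: 0.034
grasp_force: 0.0
```

Call:
arm_command(
  series=[
    [[0,0,-5],0],
    [[0,0,-20],0],
    [[0,0,-50],0],
    [[0,0,-90],0],
    [[0,0,-130],0],
  ],
)

```text
time_s: 48.45
tool_pos: [0.6656, -0.0183, 0.2155]
tool_rot: [180.0, -0.0, 95.5]
force: [0.9, -0.3, -0.8]
grip_width: 0.0348
grasp_force: 0.0
```

Call:
arm_command(
  series=[
    [[0,0,0],0],
    [[0,0,0],0],
    [[0,0,0],0],
    [[0,0,0],0],
    [[0,0,0],0],
  ],
  grip=1,
)

```text
time_s: 48.95
tool_pos: [0.6651, -0.0186, 0.2117]
tool_rot: [-179.9, -0.0, 95.5]
force: [-0.2, 0.8, 0.6]
grip_width: 0.0042
grasp_force: 0.0
```

```bash
python3 - <<'E'
from h import *
np.set_printoptions(precision=4,suppress=True)
im,d=snap('wrist','w12'); rects('wrist','w12',.055,.068,1500); rects('wrist','w12',.095,.13,200)
W=cloud('wrist','w12'); s=W.reshape(-1,3); j=(s[:,:2]-[.6655,-.0185])@np.array([[.9956,.0941],[-.0941,.9956]]).T
for y in(-.06,-.03,0.03,.06,.09):
  for x in(-.05,.05):
    k=(abs(j[:,0]-x)<.003)&(abs(j[:,1]-y)<.003); print(x,y,k.sum(),np.nanmedian(s[k,2]) if k.sum() else '')
k=(j[:,1]>.103)&(j[:,1]<.152)&(abs(j[:,0]+.005)<.02)&(s[:,2]>.09); print('bar',np.nanmean(j[k],0),np.nanmax(j[k],0),np.nanmin(j[k],0),np.percentile(s[k,2],[50,95]))
to(.6655,-.0185,.1,95.4)
E
```

```text
[315. 197.] [0.6631 0.0056 0.0607] [664.1  -5.8] [112.5 164.2] 5.42 28158
[316.  47.] [0.6547 0.0997 0.1169] [661.  103.8] [34. 40.] 6.14 2563
[315. 241.] [ 0.6651 -0.0156  0.1001] [665.5 -17.9] [13.6 75. ] 5.1 2172
-0.05 -0.06 51 0.06021979702614688
0.05 -0.06 51 0.060309725195781816
-0.05 -0.03 53 0.060174061485714025
0.05 -0.03 58 0.060156253723036096
-0.05 0.03 961 0.2896818115499806
0.05 0.03 999 0.28948516478293906
-0.05 0.06 73 0.0604621923569621
0.05 0.06 73 0.06040455325859473
-0.05 0.09 74 0.060396665634105395
0.05 0.09 75 0.06050333500911176
bar [-0.0017  0.121 ] [0.015  0.1422] [-0.0101  0.103 ] [0.1202 0.1222]
t 49.0 tcp [665.2 -18.6 211.9] rot [-179.9    -0.02   95.5 ] F [-0.9 -0.4  0.2] w 2.6 q7 -7 -> mm [  0.    0.5 111.9] turn 0.0018
```

View pics/w12.png

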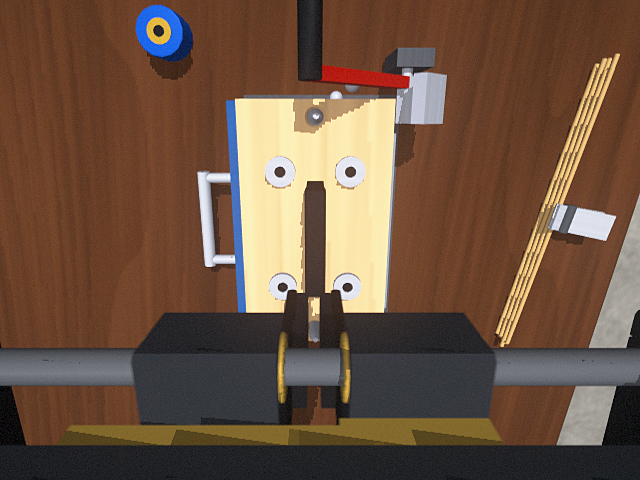

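The plate lies flush: its top height is uniform at 0.060, centred at (315,197). The lever bar is at (309,40). I move over the bar.

Call:
arm_command(
  series=[
    [[30,-4,0],0],
    [[70,-4,0],0],
    [[110,-4,0],0],
    [[135,-4,0],0],
    [[135,-4,0],0],
  ],
)

```text
time_s: 49.5
tool_pos: [0.647, 0.1221, 0.213]
tool_rot: [-180.0, -0.2, 96.0]
force: [-0.0, -0.3, 0.0]
grip_width: 0.0003
grasp_force: 0.0
```

Call:
arm_command(
  series=[
    [[0,0,20],0],
    [[0,0,45],0],
    [[0,0,65],0],
    [[0,0,72],0],
    [[0,0,72],0],
  ],
)

```text
time_s: 50.0
tool_pos: [0.6482, 0.1144, 0.1397]
tool_rot: [-179.9, 0.0, 95.4]
force: [-0.4, 0.7, 0.1]
grip_width: 0.0005
grasp_force: 0.0
```

```bash
python3 -c "
from h import *
to(.6488,.1155,.1315,95.4)"
```

```text
t 50.0 tcp [648.2 114.4 139.7] rot [-1.7985e+02  2.0000e-02  9.5450e+01] F [-0.4  0.7  0.1] w 0.5 q7 -21 -> mm [1.  0.7 8.1] turn 0.0009
```

Call:
arm_command(
  series=[
    [[0,0,4],0],
    [[0,0,8],0],
    [[0,-4,13],0],
    [[0,-8,18],0],
    [[0,-12,23],0],
  ],
)

```text
time_s: 50.5
tool_pos: [0.6358, 0.1144, 0.1181]
tool_rot: [-179.9, 0.0, 95.5]
force: [-3.3, 0.1, 3.7]
grip_width: 0.0005
grasp_force: 1.9
```

Call:
arm_command(
  series=[
    [[0,-2,4],0],
    [[0,-4,8],0],
    [[0,-6,11],0],
    [[0,-8,15],0],
    [[0,-10,18],0],
  ],
)

```text
time_s: 51.0
tool_pos: [0.627, 0.1135, 0.0996]
tool_rot: [180.0, -0.0, 95.5]
force: [-0.5, 0.3, 1.1]
grip_width: 0.0004
grasp_force: 0.7
```

Call:
arm_command(
  series=[
    [[0,-1,3],0],
    [[0,-2,6],0],
    [[0,-3,9],0],
    [[0,-4,12],0],
    [[0,-5,15],0],
  ],
)

```text
time_s: 51.5
tool_pos: [0.6218, 0.1129, 0.0847]
tool_rot: [-180.0, 0.0, 95.5]
force: [-1.7, 0.0, 1.9]
grip_width: 0.0005
grasp_force: 1.0
```

Call:
arm_command(
  series=[
    [[0,-1,2],0],
    [[0,-1,4],0],
    [[0,-2,6],0],
    [[0,-2,8],0],
    [[0,-2,10],0],
  ],
)

```text
time_s: 52.0
tool_pos: [0.6199, 0.113, 0.077]
tool_rot: [180.0, 0.0, 95.5]
force: [-6.3, -0.5, 11.7]
grip_width: 0.0005
grasp_force: 5.7
```

```bash
python3 -c "
from h import *
to(.6188,.1126,.0595,95.4)"
```

```text
t 52.0 tcp [619.9 113.   77. ] rot [1.7999e+02 5.0000e-02 9.5500e+01] F [-6.3 -0.5 11.7] w 0.5 q7 -23 -> mm [-0.2 -1.2 17.5] turn 0.0018
```

Call:
arm_command(
  series=[
    [[0,0,2],0],
    [[0,0,4],0],
    [[0,-1,6],0],
    [[0,-1,8],0],
    [[0,-1,9],0],
  ],
)

```text
time_s: 52.5
tool_pos: [0.6188, 0.1126, 0.066]
tool_rot: [180.0, 0.0, 95.5]
force: [-0.1, 0.2, 0.1]
grip_width: 0.0005
grasp_force: 0.5
```

Call:
arm_command(
  series=[
    [[0,0,2],0],
    [[0,0,4],0],
    [[0,0,5],0],
    [[0,0,6],0],
    [[0,0,6],0],
  ],
)

```text
time_s: 53.0
tool_pos: [0.6192, 0.1124, 0.0598]
tool_rot: [180.0, 0.0, 95.5]
force: [-0.4, -0.1, 0.7]
grip_width: 0.0004
grasp_force: 0.0
```

Call:
arm_command(
  series=[
    [[0,0,1],0],
    [[0,0,1.5],0],
    [[0,0,1.5],0],
    [[0,0,1.5],0],
    [[0,0,1.5],0],
  ],
)

```text
time_s: 53.5
tool_pos: [0.6192, 0.1125, 0.0591]
tool_rot: [180.0, 0.0, 95.5]
force: [-1.5, -0.4, 6.1]
grip_width: 0.0005
grasp_force: 2.7
```

Call:
arm_command(
  series=[
    [[0,0,-20],0],
    [[0,0,-50],0],
    [[0,0,-90],0],
    [[0,0,-130],0],
    [[0,0,-170],0],
  ],
)

```text
time_s: 54.0
tool_pos: [0.6186, 0.1127, 0.2295]
tool_rot: [-180.0, -0.0, 95.5]
force: [1.0, -0.4, 0.3]
grip_width: 0.0003
grasp_force: 0.0
```

Call:
arm_command(
  series=[
    [[-20,-45,0],0],
    [[-40,-90,0],0],
    [[-40,-130,0],0],
    [[-40,-150,0],0],
    [[-40,-150,0],0],
  ],
)

```text
time_s: 54.5
tool_pos: [0.4715, 0.0577, 0.2283]
tool_rot: [-180.0, 0.2, 95.4]
force: [0.4, 0.2, 0.2]
grip_width: 0.001
grasp_force: 0.0
```

```bash
python3 - <<'E'
from h import *
im,d=snap('top','t13'); W=cloud('top','t13'); rects('top','t13',.056,.07,300); discs('t13',.03,.045)
s=W.reshape(-1,3); j=(s[:,:2]-[.6655,-.0185])@np.array([[.9956,.0941],[-.0941,.9956]]).T
k=(abs(j[:,1]-.13)<.015)&(abs(j[:,0]+.034)<.004); print('bar z',np.nanpercentile(s[k,2],[50,95]))
cv2.imwrite('pics/c13.png',cv2.resize(im[140:320,100:520],None,fx=1.9,fy=1.9))
to(.5,.1,.2,95)
E
```

```text
[310. 199.] [ 0.6644 -0.0204  0.0621] [665.5 -19.6] [112.9 190.2] 5.53 4783
[602. 219.] [ 0.6342 -0.5995  0.0618] [ 631.6 -601.5] [220.7  56.1] 39.68 2774
[149. 184.] 179 [0.6938 0.3117 0.0341] [0.6943 0.3113] 0.0183 bgr [ 51.  88. 152.]
[495. 193.] 202 [ 0.6867 -0.3961  0.0371] [ 0.6897 -0.3996] 0.0215 bgr [ 75. 184.  38.]
[148. 210.] 210 [0.6407 0.3121 0.034 ] [0.6403 0.3123] 0.0182 bgr [ 50.  84. 148.]
bar z [0.04917907 0.05324864]
t 54.55 tcp [473.2  57.8 228.6] rot [1.7993e+02 1.5000e-01 9.5440e+01] F [-0.2 -0.2  1.2] w 0.3 q7 -3 -> mm [39.5 30.7 28.5] turn 0.0076
```

View pics/c13.png

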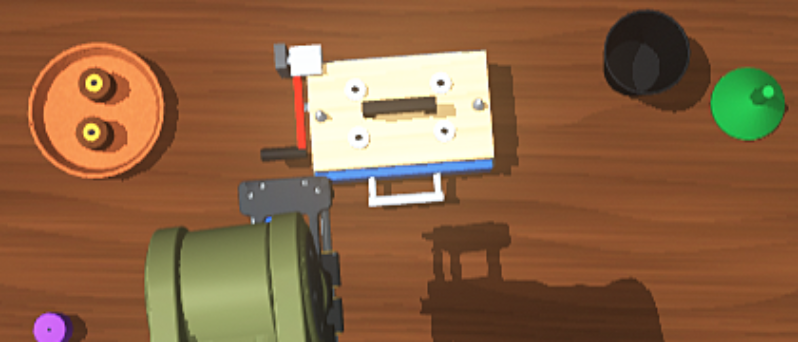

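The picture shows the lever down with its bar at crop (285,154), the plate on both pins, the drawer home, and two knobs in the saucer. The pot and funnel are unmoved.

```bash
python3 -c "
from h import *
print(env.sign_off())"
```

```text
the job is handed in; nothing more can be done
None
```

The job is done and handed in at about 55 s: both dark knobs are in the saucer, the three blanks are in separate pockets with the drawer home, the plate is flush on its pins, the lever is latched down, and the pot and funnel were left alone.

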